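# Fill the paint row and wedge up the shelf

## Robot

A 6-joint arm with a two-finger parallel gripper is mounted at the origin on the work surface; the furniture and walls round the work are solid. World frame = base frame: x ahead of the robot, y to its left, z up, the work surface at z = 0. Lengths are in m, angles in degrees, forces in N, time in s.
With the tool pointing down it reaches from about 0.35 to 0.875 m from the base axis. Payload 4.2 kg.
Tool frame: the origin (TCP) lies midway between the tips of the shut fingers; the grasp point (between the pads) lies 19 mm behind it (hold_point_z is the z of the grasp point in the tool frame, in m); z points along the fingers, y is the direction in which the jaws open and shut (so a half turn about z gives the same grasp; the last joint's range is limited). The gripper opens to 87 mm and grips with 3 to 60 N. Pads are 19 mm wide; open, the fingers measure 117 mm over their backs; the gripper's body (75 mm by 190 mm) begins 51 mm behind the grasp point.
Start: joints at [-59.038, 22.042, 0.453, 0, -68.411, -14.817], TCP at [0.174, -0.6, 0.223] pointing down, gripper open.
Joint ranges: [-179.83, 179.83], [-69.29, 118.12], [-61.27, 80.66], [-181.25, 117.63], [-171.15, -9.14], [-177.46, 177.46]. Speed limits (degrees/s): [159.86, 159.86, 180, 180, 180, 180].

## Interface

Orientations are given as a 3x3 rotation matrix whose columns are the frame's x, y, z axes.
In Python, from station import * gives the robot as it stands. The module is installed in compiled form; this text tells all that it offers.
- The arm moves only by the tool jog_arm, never from a script. Its argument "moves" is a list of rows, each a list of 7 numbers: the closure, from -1 (fully open) to 1 (shut), then the shift along the tool's x, y, z in m, then the turn, a rotation vector about the tool's x, y, z in rad. In form: [[gripper, x, y, z, wx, wy, wz], ...]. A call has exactly 10 rows; each row is the pose to reach, as a shift and turn from the pose commanded when the call began, along the tool's axes at that moment; what a row does not reach only later rows make up. A row lasts 1/12 s, in which the tool goes at most 41.7 mm and 7.16 degrees, less where a joint would pass 70% of its speed; a pose out of reach is approached as far as the arm can. A call with a gripper value outside its range is refused whole. The fingers move at their own pace and stop on an object; the grip force is fixed at half the most. Time passes only in rows, so rows that repeat a pose let the fingers close, or fill a call up. It gives the time, the measured TCP pose, the force and the opening at its end, in the units of the state.
- sense(): the state, without advancing time (a new reading comes with each control period).
- capture(name): name is "scene" or "top"; returns a dict with "frame" (420x560x3 uint8, red, green, blue), "fov_y" (degrees; the focal length in pixels is half the picture's height over the tangent of half this angle, whatever the lens; pixels are square), "cx", "cy" (the principal point, pixels), "world_from_camera" (4x4, takes a point from camera to world coordinates). Camera axes: x right, y down, z forward; pixel columns grow to the right and rows downward; lengths in m; the calibration is good to about 2 mm. A picture is of the moment at which its call begins. There is no depth.
- finish_job(): hands the job in, once; it reports no verdict.
The state is a dict: "time_s": time; "joints": joint angles; "joint_velocities": joint speeds; "effort": joint torques, N m; "tcp_pos": TCP position; "ee_rot": TCP orientation; "wrist_force": force on the tool from outside, world axes, zero at the start; "moment": the same for the moment, N m; "gripper_width": opening from 0.0 (shut) to 1.0 (fully open).
Only numpy, scipy, OpenCV 4.12 (cv2) and the standard library are available. Lean on these libraries where they do the work, as an engineer would, in place of code of your own. Each camera call takes 0.05 s, during which the arm holds its last target.

## Task

Complete the neat row of paint pots on the small hinged wooden shelf: stand the red and the blue pot on the two empty printed circles, one either side of the green pot, and let go of them. Then, so that the loaded shelf leans back a touch, take the orange wedge by its ribbed block and slide it along the table, thin end first, under the middle of the shelf's front edge until that edge just lifts off its two rests (about 3 or 4 mm, when the black line on the wedge comes to the edge). Finish while still gripping the wedge there; leave the bottles and the tape roll alone.

Things in the scene. Friction and masses are not known exactly. Their poses are not given: they have to be found in the camera images.
- paint_stand: fixed wooden stand, 110 mm deep, 190 mm wide: two runners (18 mm wide, centred 85 mm either side) and a rear bar, 12 mm high, carry a flat shelf. Origin on the table under the middle of the shelf's front edge; x points to the hinge at the back, y left along the row. Space under the shelf: 150 wide, 14 high, 95 mm deep. A lamp head hangs low beyond its right rear; keep clear.
- shelf (a joint): angle of the shelf about the hinge along its back, 92 mm behind the front edge: 0 when its front lies on the two rubber rests, positive (rad) as the front rises (0.038 is about 3.5 mm at the edge). Moves freely up to 0.3 and falls back by its own weight of 0.5 kg plus the pots. The shelf board is 190 mm wide, 90 mm deep, 8 mm thick, top at 22 mm; a lip 6 mm high runs along its back only.
- shelf_edge (a point): middle of the lower front edge of the shelf, 14 mm above the table when the shelf is down.
- spot_left (a point): left spot: centre of the left (stand's +y) printed circle (39 mm across) on the shelf's top face, 45 mm behind the front edge. Circles are 55 mm apart along the stand's y axis. Its height is 22 mm with the shelf down.
- spot_middle (a point): middle spot: centre of the middle printed circle (39 mm across) on the shelf's top face, 45 mm behind the front edge. Circles are 55 mm apart along the stand's y axis. Its height is 22 mm with the shelf down. The green pot stands here.
- spot_right (a point): right spot: centre of the right (stand's -y) printed circle (39 mm across) on the shelf's top face, 45 mm behind the front edge. Circles are 55 mm apart along the stand's y axis. Its height is 22 mm with the shelf down.
- green_pot: paint pot with an olive band and a black cap, already standing in the row, 33 mm across and 34 mm tall with an upright screw cap nearly as wide; origin at the centre of its underside, z up.
- red_pot: red paint pot with a red cap, standing on the table, 33 mm across and 34 mm tall with an upright screw cap nearly as wide; origin at the centre of its underside, z up.
- blue_pot: paint pot with a dark blue band and a black cap, standing on the table, 33 mm across and 34 mm tall with an upright screw cap nearly as wide; origin at the centre of its underside, z up.
- wedge: loose orange plastic wedge lying on the table, 135 mm long, 28 mm wide, about 0.08 kg. Origin on its underside below the grip block; x points to the thin end, z up. Grip block with black ribs: x from -35 to +25 mm, 30 mm high. Ramp: height falls evenly from 23 mm at x = 25 mm to 8 mm at the thin end, x = 100 mm (1 in 5).
- wedge_tip (a point): middle of the wedge's thin end, on the underside, 100 mm ahead of the wedge's origin.
- wedge_line (a point): the black line across the ramp, 52.5 mm ahead of the wedge's origin, where the wedge is 17.5 mm high. With the line under the shelf's front edge and the wedge flat on the table the edge is lifted 3.5 mm.
- glue_bottle: small white bottle with a green cap, 30x30x61 mm, a bystander; origin at the centre of its underside, z up.
- cement_bottle: square white bottle with a green cap, 39x38x68 mm, a bystander; origin at the centre of its underside, z up.
- tape_roll: roll of masking tape lying flat, 68 mm across, 18 mm high, a bystander; origin at the centre of its underside, z up.
Things that resemble listed ones, but are neither listed nor needed, are in the scene too. What is meant by the red_pot is not yellow, and is the smaller of those in its own colour.

How it is judged (in metres and radians):
On the way, in this order (a step that is already met when the one before it is completed fails the run):
1. red and blue pot stand on the two outer circles, released, green pot between them, shelf still down ((((horizontal distance between red_pot and spot_left below 0.01 m and distance between red_pot and spot_left below 0.012 m) and (horizontal distance between blue_pot and spot_right below 0.01 m and distance between blue_pot and spot_right below 0.012 m)) or ((horizontal distance between red_pot and spot_right below 0.01 m and distance between red_pot and spot_right below 0.012 m) and (horizontal distance between blue_pot and spot_left below 0.01 m and distance between blue_pot and spot_left below 0.012 m))) and horizontal distance between green_pot and spot_middle below 0.01 m and distance between green_pot and spot_middle below 0.012 m and angle between each of red_pot, blue_pot, green_pot's own z axis and vertical below 0.15 rad and value of joint shelf below 0.008 rad and contact force between the fingers and red_pot below 0.05 N and contact force between the fingers and blue_pot below 0.05 N), for 0.2 s.
2. the gripped wedge carries the front edge of the shelf just off its rests (value of joint shelf between 0.013 and 0.072 rad and contact force between wedge and paint_stand above 0.2 N and contact force between the fingers and wedge above 8 N and contact force between each of the arm, the fingers and paint_stand below 0.1 N and height (world z) of wedge below 0.006 m and angle between wedge's own z axis and vertical below 0.1 rad and angle between the x axis of wedge and the x axis of paint_stand, either way round below 0.3 rad and x of wedge_tip in the frame of paint_stand between 0.02 and 0.085 m and y of wedge_tip in the frame of paint_stand between -0.06 and 0.06 m), for 0.2 s.
At the end, for the whole second after the job is handed in: Pots upright within 10 mm of their circles (red, blue either way round), untouched; wedge flat on the table, gripped (over 8 N), at rest, within 60 mm of the middle and 0.3 rad of straight in; shelf leaning on it, lifted 0.013 to 0.072 rad (1.2 to 6.6 mm at the edge), stand untouched by the robot (all of step 2 and (((horizontal distance between red_pot and spot_left below 0.01 m and distance between red_pot and spot_left below 0.012 m) and (horizontal distance between blue_pot and spot_right below 0.01 m and distance between blue_pot and spot_right below 0.012 m)) or ((horizontal distance between red_pot and spot_right below 0.01 m and distance between red_pot and spot_right below 0.012 m) and (horizontal distance between blue_pot and spot_left below 0.01 m and distance between blue_pot and spot_left below 0.012 m))) and horizontal distance between green_pot and spot_middle below 0.01 m and distance between green_pot and spot_middle below 0.012 m and angle between each of red_pot, blue_pot, green_pot's own z axis and vertical below 0.15 rad and contact force between the arm and red_pot below 0.05 N and contact force between the arm and blue_pot below 0.05 N and linear speed of wedge below 0.01 m/s); the arm keeps its last pose, push and grip.
It fails at once if the shelf's front edge is lifted more than about 11 mm (value of joint shelf above 0.12 rad).
It fails at once if a pot on the shelf or in the hand is tipped over (angle between any of red_pot, blue_pot, green_pot's own z axis and vertical above 0.7 rad).
It fails at once if a bottle or the tape roll is moved more than 20 mm (distance of any of glue_bottle, cement_bottle, tape_roll from where it was at the start of the episode above 0.02 m).
It also fails if it takes over 61 s, if anything falls off the work surface, if the arm or the gripper's body presses on something with over 40 N, if the wrist force passes 120 N, or if a joint passes its speed limit or range.

## Working session

There is one attempt and no reset: what is moved stays moved. The work goes in short steps, Python scripts to look and compute and a tool call to move; the robot and the scene stay as the last step left them, time stands still between calls to the robot, and variables do not carry over. Pictures are saved under pics/ and viewed, and the job is handed in when it is done.

Besides the shell and the picture viewer there is one more tool, called after "Emit:" as name(argument=value, ...), one argument or row to a line, values as JSON. jog_arm: Moves the arm, as the interface text tells. Its arguments: {"type":"object","properties":{"moves":{"type":"array"}},"required":["moves"]}

```bash
mkdir -p pics
python3 - <<'E'
from station import *
import cv2,numpy as np,pickle
s=sense();print(s)
for n in("scene","top"):
    c=capture(n);cv2.imwrite(f"pics/{n}0.png",c["frame"][:,:,::-1]);pickle.dump(c,open(f"{n}0.pkl","wb"));print(n,c["fov_y"],c["cx"],c["cy"],c["world_from_camera"])
E
```

```text
{'time_s': 0.0, 'joints': array([-5.90393551e+01,  2.20921997e+01,  3.79611602e-01, -2.98946343e-02,
       -6.84105154e+01, -1.48154746e+01]), 'joint_velocities': array([ 0.04116739,  0.04975397,  0.00471671, -0.04970971, -0.13349315,
       -0.09093036]), 'effort': array([ 2.09429995e-04, -3.90668035e+01,  1.87406820e+01,  4.21966419e+00,
        1.10990604e-02, -1.88708209e-04]), 'tcp_pos': array([ 0.17363902, -0.59976842,  0.22144095]), 'ee_rot': array([[-9.60613714e-01, -2.77886340e-01, -6.89269859e-04],
       [-2.77887183e-01,  9.60611439e-01,  2.09198212e-03],
       [ 8.07872570e-05,  2.20112598e-03, -9.99997574e-01]]), 'wrist_force': array([ 0.34155759, -0.64668028,  0.17080752]), 'moment': array([0.00541526, 0.00122641, 0.00373745]), 'gripper_width': 1.0012023809761126}
scene 45.512349721036756 281.2262123012489 212.03188363243805 [[-0.60477223 -0.54187651  0.58362694 -0.00629663]
 [-0.79639169  0.41451619 -0.44038234  0.45533779]
 [-0.00328997 -0.73112665 -0.68223383  0.78205777]
 [ 0.          0.          0.          1.        ]]
top 48.75504137362681 289.01280276743375 212.79280083051896 [[-2.68243211e-02 -9.95846992e-01  8.70012839e-02  5.06978772e-01]
 [-9.99639082e-01  2.68504974e-02 -8.69558814e-04 -3.01562477e-02]
 [-1.47008021e-03 -8.69932089e-02 -9.96207820e-01  1.16336509e+00]
 [ 0.00000000e+00  0.00000000e+00  0.00000000e+00  1.00000000e+00]]
```

View pics/scene0.png

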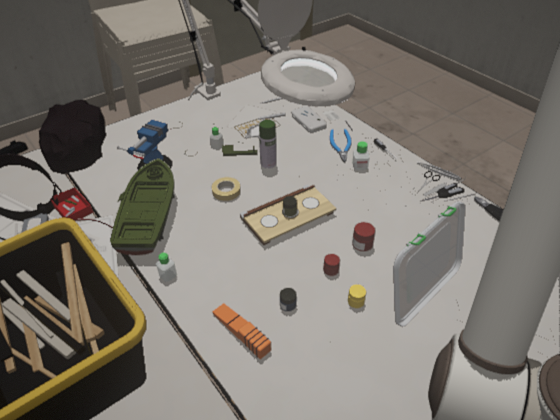

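View pics/top0.png

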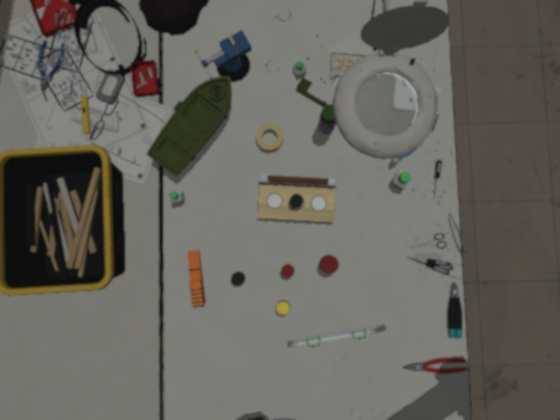

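The pictures show the stand near top (297,203) with the green pot in the middle, the small red pot at (288,271), the blue pot at (238,279) and the wedge at (196,278). I'll enlarge these areas.

Run:
```python
import cv2
t=cv2.imread("pics/top0.png");s=cv2.imread("pics/scene0.png")
cv2.imwrite("pics/t_a.png",cv2.resize(t[160:320,170:350],None,fx=4,fy=3.75,interpolation=cv2.INTER_CUBIC)[:600])
cv2.imwrite("pics/s_a.png",cv2.resize(s[170:370,200:400],None,fx=3,fy=3,interpolation=cv2.INTER_CUBIC))
```

```text
(no output)
```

View pics/t_a.png

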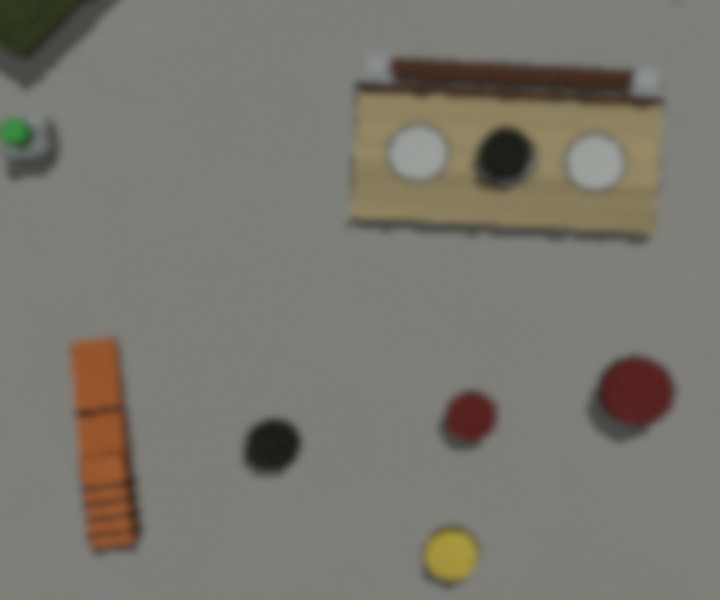

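View pics/s_a.png

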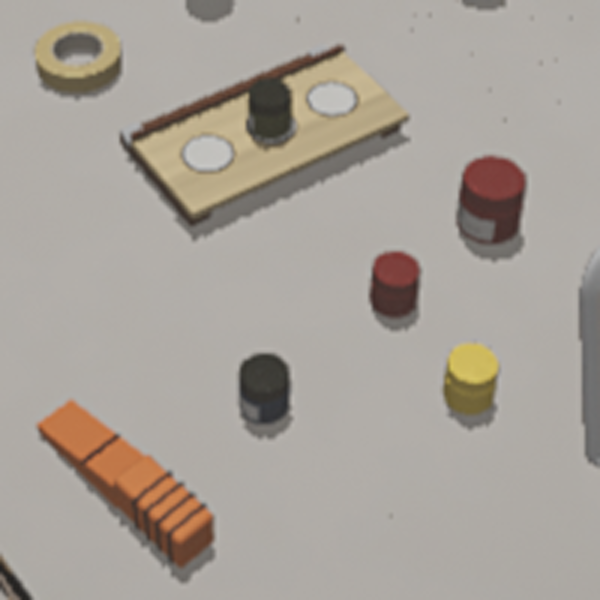

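```bash
cat > h.py <<'E'
import pickle,numpy as np
def ray(c,u,v):
    h=c["frame"].shape[0];f=h/2/np.tan(np.radians(c["fov_y"])/2);T=np.array(c["world_from_camera"])
    return T[:3,3],T[:3,:3]@np.array([(u-c["cx"])/f,(v-c["cy"])/f,1])
def at(c,u,v,z):
    o,d=ray(c,u,v);return (o+d*(z-o[2])/d[2]).round(4)
def tri(a,b):
    A=np.zeros((3,3));B=np.zeros(3)
    for o,d in(a,b):
        d=d/np.linalg.norm(d);P=np.eye(3)-np.outer(d,d);A+=P;B+=P@o
    return np.linalg.solve(A,B).round(4)
def proj(c,p):
    h=c["frame"].shape[0];f=h/2/np.tan(np.radians(c["fov_y"])/2);T=np.array(c["world_from_camera"])
    q=T[:3,:3].T@(np.array(p)-T[:3,3]);return (c["cx"]+f*q[0]/q[2],c["cy"]+f*q[1]/q[2])
E
python3 - <<'E'
from h import *
t=pickle.load(open("top0.pkl","rb"));s=pickle.load(open("scene0.pkl","rb"))
T=lambda u,v:(170+(u+.5)/4-.5,160+(v+.5)/3.75-.5)
S=lambda u,v:(200+(u+.5)/3-.5,170+(v+.5)/3-.5)
for n,a,b,z in[("red",(470,417),(396,269),.034),("blue",(273,445),(265,369),.034),("green",(505,155),(270,91),.056),("cL",(418,153),(208,153),.022),("cR",(595,162),(332,99),.022),("wline",(101,411),(100,447),.0175),("wtip",(95,341),(54,415),.008),("wblockend",(113,545),(194,527),.030),("wblockfront",(104,455),(138,473),.03),("shelfFL",(350,222),(192,212),.022),("shelfFR",(648,236),(408,118),.022)]:
    print(n,"top",at(t,*T(*a),z),"scene",at(s,*S(*b),z),"tri",tri(ray(t,*T(*a)),ray(s,*S(*b))))
E
```

```text
red top [ 0.4648 -0.0228  0.034 ] scene [ 0.463  -0.0238  0.034 ] tri [ 0.4641 -0.0235  0.0333]
blue top [0.4501 0.0967 0.034 ] scene [0.4502 0.0959 0.034 ] tri [0.4499 0.0964 0.0346]
green top [ 0.6318 -0.0484  0.056 ] scene [ 0.6343 -0.0512  0.056 ] tri [ 0.6312 -0.0485  0.0597]
cL top [0.6384 0.0049 0.022 ] scene [0.6381 0.0027 0.022 ] tri [0.6376 0.0042 0.0234]
cR top [ 0.6294 -0.1045  0.022 ] scene [ 0.6286 -0.1066  0.022 ] tri [ 0.6286 -0.1052  0.0228]
wline top [0.4742 0.2038 0.0175] scene [0.4742 0.204  0.0175] tri [0.4742 0.2039 0.0174]
wtip top [0.5201 0.209  0.008 ] scene [0.5178 0.2107 0.008 ] tri [0.5201 0.2096 0.0047]
wblockend top [0.3886 0.1947 0.03  ] scene [0.3881 0.1953 0.03  ] tri [0.3886 0.195  0.029 ]
wblockfront top [0.4462 0.1996 0.03  ] scene [0.4375 0.2003 0.03  ] tri [0.4442 0.1993 0.0217]
shelfFL top [0.5938 0.048  0.022 ] scene [0.597  0.0466 0.022 ] tri [0.5939 0.0481 0.0254]
shelfFR top [ 0.5796 -0.1356  0.022 ] scene [ 0.5778 -0.1381  0.022 ] tri [ 0.5785 -0.1367  0.0224]
```

Run:
```python
from h import *
import cv2
t=pickle.load(open("top0.pkl","rb"));s=pickle.load(open("scene0.pkl","rb"))
for n,p in[("trayL",(289,345)),("trayR",(385,328))]:
  for z in(0,.05,.1,.15): print(n,z,at(t,*p,z))
print("tray scene", at(s,400,318,0),at(s,462,258,0), "tri top ends",tri(ray(t,385,327),ray(s,464,208)),tri(ray(t,289,344),ray(s,403,244)))
print("lamp",tri(ray(t,386,105),ray(s,308,77)), "left edge", tri(ray(t,334,105),ray(s,263,78)))
for z in(.1,.2,.3):print([at(t,334,105,z),at(t,350,140,z),at(t,390,157,z)])
a=cv2.resize(s["frame"][180:340,370:510,::-1],None,fx=3.7,fy=3.7,interpolation=2);b=cv2.resize(t["frame"][290:390,250:400,::-1],None,fx=4,fy=4,interpolation=2)
cv2.imwrite("pics/tr_s.png",a);cv2.imwrite("pics/tr_t.png",b)
```

```text
trayL 0 [ 0.2824 -0.0224  0.    ]
trayL 0.05 [ 0.2921 -0.0227  0.05  ]
trayL 0.1 [ 0.3017 -0.0231  0.1   ]
trayL 0.15 [ 0.3114 -0.0234  0.15  ]
trayR 0 [ 0.3172 -0.2601  0.    ]
trayR 0.05 [ 0.3253 -0.2502  0.05  ]
trayR 0.1 [ 0.3335 -0.2403  0.1   ]
trayR 0.15 [ 0.3416 -0.2305  0.15  ]
tray scene [ 0.2975 -0.0502  0.    ] [ 0.3224 -0.2635  0.    ] tri top ends [ 0.3408 -0.2333  0.1447] [ 0.3187 -0.0271  0.198 ]
lamp [ 0.8111 -0.241   0.2137] left edge [ 0.808  -0.1213  0.2502]
[array([ 0.8513, -0.1436,  0.1   ]), array([ 0.7666, -0.178 ,  0.1   ]), array([ 0.7238, -0.2695,  0.1   ])]
[array([ 0.8189, -0.133 ,  0.2   ]), array([ 0.7421, -0.1641,  0.2   ]), array([ 0.7034, -0.247 ,  0.2   ])]
[array([ 0.7865, -0.1223,  0.3   ]), array([ 0.7177, -0.1502,  0.3   ]), array([ 0.683 , -0.2245,  0.3   ])]
```

View pics/tr_s.png

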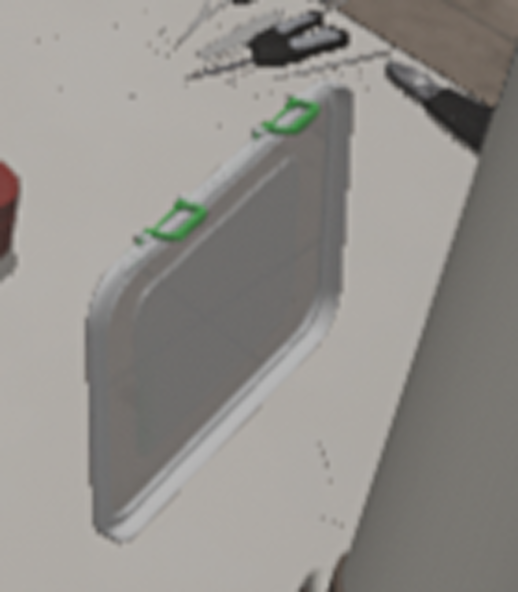

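View pics/tr_t.png

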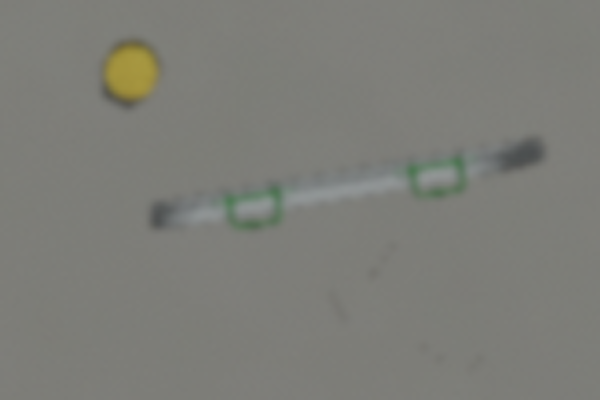

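The lid stands at x≈0.30–0.35, y −0.24…−0.03, about 0.15–0.2 m high, so I'll pass in front of it. The lamp's left front edge is near (0.74,−0.16), so I'll place the pots with the jaws turned diagonally.

```bash
cat >> h.py <<'E'
from scipy.spatial.transform import Rotation as Ro
def go(s,p,yaw):
    R=np.array(s["ee_rot"]);a=np.radians(yaw);y=np.array([np.cos(a),np.sin(a),0]);z=np.array([0,0,-1.]);Rt=np.c_[np.cross(y,z),y,z]
    cy=np.degrees(np.arctan2(R[1,1],R[0,1]))
    print("tcp",np.round(s["tcp_pos"],4),"yaw",round(cy,2),"w",round(s["gripper_width"],3),"t",s["time_s"],"J",np.round(s["joints"],0),"F",np.round(s["wrist_force"],1))
    print("shift",np.round(R.T@(np.array(p)-s["tcp_pos"]),4),"rot",np.round(Ro.from_matrix(R.T@Rt).as_rotvec(),3))
E
python3 - <<'E'
from h import *
from station import sense
go(sense(),(.47,-.35,.24),220)
E
```

```text
tcp [ 0.1737 -0.5998  0.2216] yaw 106.14 w 1.0 t 0.1 J [-59.  22.   0.  -0. -68. -15.] F [-0.1 -0.7 -0.4]
shift [-0.3541  0.1577 -0.0182] rot [ 1.000e-03  2.000e-03 -1.987e+00]
```

Emit:
jog_arm(
  moves=[
    [-1,-0.035,0.016,-0.002,0,0,-0.11],
    [-1,-0.07,0.032,-0.004,0,0,-0.22],
    [-1,-0.106,0.047,-0.006,0,0,-0.33],
    [-1,-0.142,0.063,-0.008,0,0,-0.44],
    [-1,-0.177,0.079,-0.01,0,0,-0.55],
    [-0.2,-0.212,0.095,-0.011,0,0,-0.66],
    [-0.2,-0.248,0.11,-0.013,0,0,-0.77],
    [-0.2,-0.283,0.126,-0.015,0,0,-0.88],
    [-0.2,-0.319,0.142,-0.017,0,0,-0.99],
    [-0.2,-0.354,0.158,-0.018,0,0,-1.1],
  ],
)

```text
time_s: 0.93
tcp_pos: [0.4711, -0.3485, 0.2405]
ee_rot: [[-0.182, -0.983, -0.0], [-0.983, 0.182, 0.0], [-0.0, 0.0, -1.0]]
wrist_force: [0.6, -1.1, -0.1]
gripper_width: 0.706
```

Run:
```python
from h import *
from station import sense
go(sense(),(.464,-.0235,.18),220)
```

```text
tcp [ 0.4711 -0.3485  0.2405] yaw 169.49 w 0.706 t 0.9333 J [-21.  18.  -4.  -0. -69.  10.] F [ 0.6 -1.1 -0.1]
shift [-0.3182  0.0662  0.0606] rot [ 0.     0.    -0.881]
```

Emit:
jog_arm(
  moves=[
    [-0.2,-0.035,0.007,0.006,0,0,-0.1],
    [-0.2,-0.07,0.014,0.012,0,0,-0.2],
    [-0.2,-0.105,0.022,0.018,0,0,-0.3],
    [-0.2,-0.14,0.029,0.024,0,0,-0.4],
    [-0.2,-0.175,0.036,0.03,0,0,-0.5],
    [-0.2,-0.21,0.044,0.036,0,0,-0.6],
    [-0.2,-0.245,0.051,0.042,0,0,-0.7],
    [-0.2,-0.28,0.058,0.05,0,0,-0.8],
    [-0.2,-0.31,0.065,0.06,0,0,-0.881],
    [-0.2,-0.318,0.066,0.0605,0,0,-0.881],
  ],
)

```text
time_s: 1.77
tcp_pos: [0.4632, -0.0225, 0.1783]
ee_rot: [[0.643, -0.766, -0.003], [-0.766, -0.643, 0.0], [-0.002, 0.003, -1.0]]
wrist_force: [-1.1, 0.6, -1.0]
gripper_width: 0.602
```

Run:
```python
from h import *
from station import *
import cv2
c=capture("top");cv2.imwrite("pics/t1.png",cv2.resize(c["frame"][200:320,200:360,::-1],None,fx=4,fy=4,interpolation=2))
go(sense(),(.464,-.0235,.006),220)
```

```text
tcp [ 0.464  -0.0228  0.179 ] yaw -140.13 w 0.599 t 1.8167 J [ 17.   9. -25.  -0. -57.  23.] F [-1.1  0.6 -0.2]
shift [0.0008 0.0002 0.173 ] rot [ 0.002  0.001 -0.002]
```

View pics/t1.png

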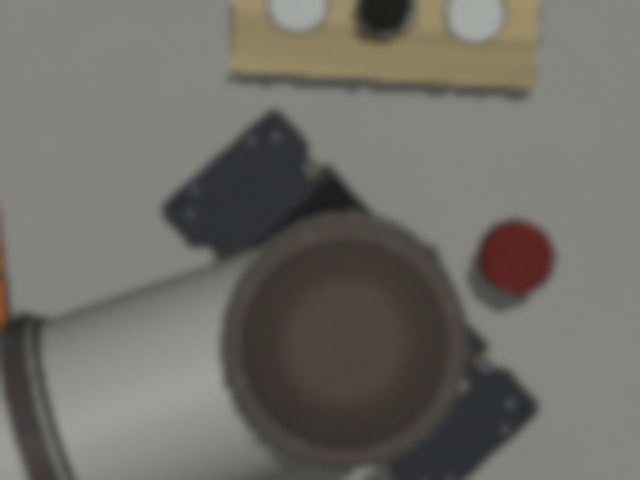

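The gripper hangs over the red pot with its jaws on the diagonal. Now descend and grip.

Emit:
jog_arm(
  moves=[
    [-0.2,0.001,0,0.03,0,0,0],
    [-0.2,0.001,0,0.06,0,0,0],
    [-0.2,0.001,0,0.09,0,0,0],
    [-0.2,0.001,0,0.115,0,0,0],
    [-0.2,0.001,0,0.135,0,0,0],
    [-0.2,0.001,0,0.15,0,0,0],
    [-0.2,0.001,0,0.162,0,0,0],
    [-0.2,0.001,0,0.17,0,0,0],
    [-0.2,0.001,0,0.173,0,0,0],
    [-0.2,0.001,0,0.173,0,0,0],
  ],
)

```text
time_s: 2.65
tcp_pos: [0.4654, -0.0266, 0.0066]
ee_rot: [[0.637, -0.771, -0.001], [-0.771, -0.637, -0.0], [-0.0, 0.001, -1.0]]
wrist_force: [0.7, -0.7, -0.1]
gripper_width: 0.601
```

Emit:
jog_arm(
  moves=[
    [1,0,0,0,0,0,0],
    [1,0,0,0,0,0,0],
    [1,0,0,0,0,0,0],
    [1,0,0,0,0,0,0],
    [1,0,0,0,0,0,0],
    [1,0,0,0,0,0,0],
    [1,0,0,-0.01,0,0,0],
    [1,0,0,-0.025,0,0,0],
    [1,0,0,-0.045,0,0,0],
    [1,0,0,-0.07,0,0,0],
  ],
)

```text
time_s: 3.48
tcp_pos: [0.464, -0.0264, 0.0766]
ee_rot: [[0.638, -0.77, -0.004], [-0.77, -0.638, -0.001], [-0.002, 0.004, -1.0]]
wrist_force: [1.3, 0.0, -0.8]
gripper_width: 0.372
```

Run:
```python
from h import *
from station import *
import cv2
c=capture("scene");cv2.imwrite("pics/s2.png",cv2.resize(c["frame"][150:330,230:430,::-1],None,fx=3.3,fy=3.3,interpolation=2))
go(sense(),(.629,-.1052,.076),220)
```

```text
tcp [ 0.4679 -0.0258  0.0819] yaw -140.27 w 0.364 t 3.5333 J [ 17.  16. -32.   0. -41.  23.] F [ 1.3 -0.6  3.5]
shift [ 0.164  -0.0731  0.007 ] rot [-0.006 -0.004 -0.005]
```

View pics/s2.png

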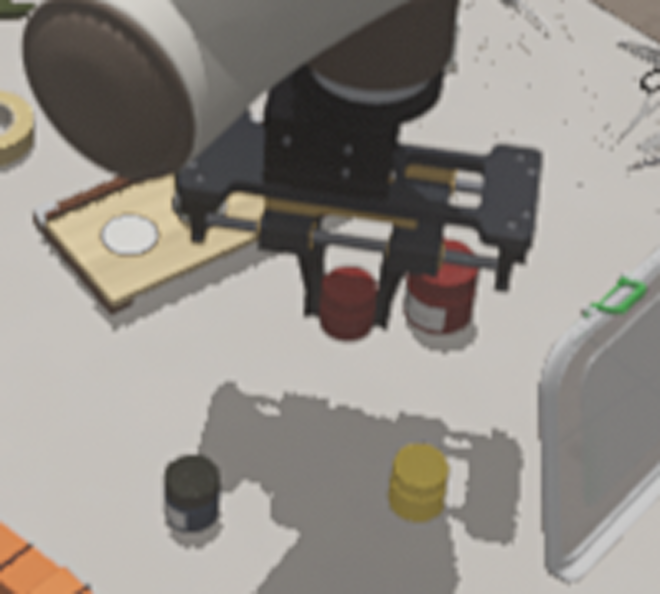

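Red pot is held (32 mm opening). Move it above the right circle.

Emit:
jog_arm(
  moves=[
    [1,0.01,-0.004,-0.003,0,0,0],
    [1,0.03,-0.013,-0.003,0,0,0],
    [1,0.055,-0.024,-0.003,0,0,0],
    [1,0.08,-0.035,-0.003,0,0,0],
    [1,0.105,-0.046,-0.003,0,0,0],
    [1,0.13,-0.057,-0.003,0,0,0],
    [1,0.15,-0.066,-0.003,0,0,0],
    [1,0.162,-0.071,-0.003,0,0,0],
    [1,0.167,-0.073,-0.003,0,0,0],
    [1,0.167,-0.073,-0.003,0,0,0],
  ],
)

```text
time_s: 4.37
tcp_pos: [0.6285, -0.1086, 0.0792]
ee_rot: [[0.637, -0.771, -0.001], [-0.771, -0.637, 0.0], [-0.001, 0.001, -1.0]]
wrist_force: [-0.8, -0.0, -0.1]
gripper_width: 0.376
```

Run:
```python
from h import *
from station import *
import cv2
c=capture("scene");pickle.dump(c,open("s3.pkl","wb"));cv2.imwrite("pics/s3.png",cv2.resize(c["frame"][100:280,200:400,::-1],None,fx=3.3,fy=3.3,interpolation=2))
go(sense(),(.631,-.1077,.029),220)
```

```text
tcp [ 0.6275 -0.1082  0.0793] yaw -140.39 w 0.373 t 4.4167 J [  5.  30.  -8.  -0. -52.  35.] F [-0.8  0.5 -1.1]
shift [ 0.0019 -0.003   0.0503] rot [ 0.001  0.001 -0.007]
```

View pics/s3.png

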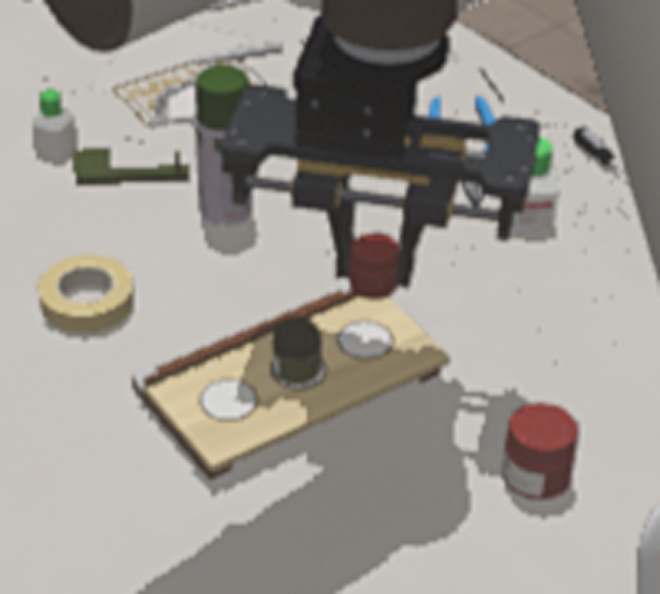

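Run:
```python
from h import *
c=pickle.load(open("s3.pkl","rb"));t=pickle.load(open("top0.pkl","rb"));s=pickle.load(open("scene0.pkl","rb"))
S=lambda u,v:(200+(u+.5)/3.3-.5,100+(v+.5)/3.3-.5)
print(at(c,*S(376,247),.1073))
print("can",at(s,*S(228,218),0),tri(ray(t,329,114),ray(s,*S(222,78))),tri(ray(t,388,105),ray(s,307,78)))
```

```text
[ 0.6228 -0.1069  0.1073]
can [ 0.8195 -0.1287  0.    ] [ 0.8224 -0.1287  0.125 ] [ 0.8145 -0.2444  0.2083]
```

Emit:
jog_arm(
  moves=[
    [1,0.002,-0.003,0.008,0,0,0],
    [1,0.002,-0.003,0.018,0,0,0],
    [1,0.002,-0.003,0.027,0,0,0],
    [1,0.002,-0.003,0.035,0,0,0],
    [1,0.002,-0.003,0.042,0,0,0],
    [1,0.002,-0.003,0.047,0,0,0],
    [1,0.002,-0.003,0.05,0,0,0],
    [1,0.002,-0.003,0.051,0,0,0],
    [1,0.002,-0.003,0.051,0,0,0],
    [1,0.002,-0.003,0.051,0,0,0],
  ],
)

```text
time_s: 5.25
tcp_pos: [0.6312, -0.1077, 0.0298]
ee_rot: [[0.638, -0.77, -0.001], [-0.77, -0.638, -0.0], [-0.001, 0.001, -1.0]]
wrist_force: [-3.3, 0.9, 4.7]
gripper_width: 0.371
```

Run:
```python
from h import *
from station import *
import cv2
go(sense(),(.631,-.1077,.028),220)
c=capture("scene");cv2.imwrite("pics/s4.png",cv2.resize(c["frame"][140:260,240:380,::-1],None,fx=4.5,fy=4.5,interpolation=2))
go(sense(),(.631,-.1077,.028),220)
```

```text
tcp [ 0.6312 -0.1077  0.0298] yaw -140.34 w 0.371 t 5.25 J [  5.  34. -10.   0. -46.  35.] F [-3.3  0.9  4.7]
shift [-0.0002  0.0001  0.0018] rot [ 0.001  0.001 -0.006]
tcp [ 0.6312 -0.1078  0.0298] yaw -140.34 w 0.37 t 5.3 J [  5.  34. -10.   0. -46.  35.] F [-3.3  1.3  5.8]
shift [-0.0002  0.0001  0.0018] rot [ 0.001  0.001 -0.006]
```

View pics/s4.png

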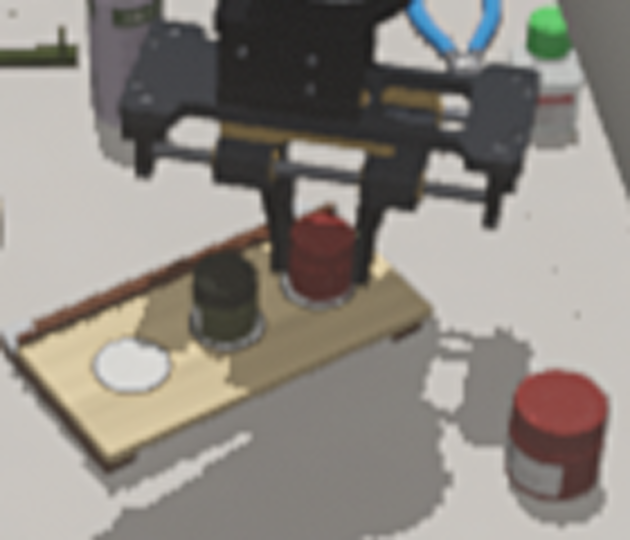

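The red pot stands centred on the right circle with about 5 N of contact. Release and lift.

Emit:
jog_arm(
  moves=[
    [0.1,0,0,0,0,0,0],
    [0.0,0,0,0,0,0,0],
    [0.0,0,0,0,0,0,0],
    [0.0,0,0,0,0,0,0],
    [0.0,0,0,-0.01,0,0,0],
    [0.0,0,0,-0.025,0,0,0],
    [0.0,0,0,-0.045,0,0,0],
    [0.0,0,0,-0.065,0,0,0],
    [0.0,0,0,-0.075,0,0,0],
    [0.0,0,0,-0.08,0,0,0],
  ],
)

```text
time_s: 6.13
tcp_pos: [0.6331, -0.1078, 0.1116]
ee_rot: [[0.638, -0.77, 0.004], [-0.77, -0.638, 0.0], [0.003, -0.003, -1.0]]
wrist_force: [1.3, 0.2, -0.4]
gripper_width: 0.503
```

Run:
```python
from h import *
from station import *
import cv2
c=capture("scene");cv2.imwrite("pics/s5.png",cv2.resize(c["frame"][140:260,240:380,::-1],None,fx=4.5,fy=4.5,interpolation=2))
go(sense(),(.450,.0965,.11),220)
```

```text
tcp [ 0.6329 -0.1078  0.1114] yaw -140.34 w 0.504 t 6.1833 J [  5.  29.  -6.   0. -55.  35.] F [1.5 0.7 0.6]
shift [-0.274   0.0104  0.0007] rot [-0.003 -0.002 -0.006]
```

View pics/s5.png

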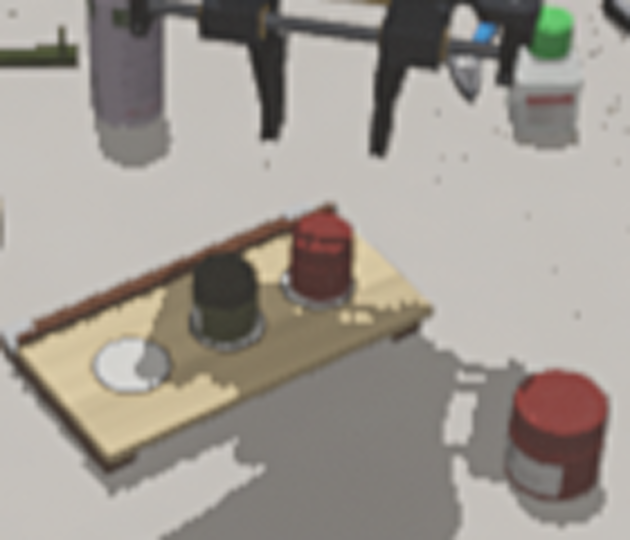

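Red stands upright on its circle. Next, over to the blue pot.

Emit:
jog_arm(
  moves=[
    [0.0,-0.015,0,0,0,0,0],
    [0.0,-0.045,0.002,0,0,0,0],
    [-0.2,-0.08,0.003,0,0,0,0],
    [-0.2,-0.115,0.004,0,0,0,0],
    [-0.2,-0.15,0.006,0,0,0,0],
    [-0.2,-0.185,0.007,0,0,0,0],
    [-0.2,-0.22,0.008,0,0,0,0],
    [-0.2,-0.25,0.01,0,0,0,0],
    [-0.2,-0.27,0.01,0,0,0,0],
    [-0.2,-0.274,0.01,0.001,0,0,0],
  ],
)

```text
time_s: 7.02
tcp_pos: [0.4469, 0.098, 0.1075]
ee_rot: [[0.64, -0.768, -0.002], [-0.768, -0.64, -0.0], [-0.001, 0.002, -1.0]]
wrist_force: [-0.2, -0.1, 0.3]
gripper_width: 0.604
```

Run:
```python
from h import *
from station import *
c=capture("scene")
go(sense(),(.450,.0965,.006),220)
```

```text
tcp [0.4476 0.0977 0.1074] yaw -140.19 w 0.605 t 7.0667 J [ 33.  13. -31.  -0. -45.   7.] F [-0.5  0.2 -0.3]
shift [ 0.0025 -0.0012  0.1014] rot [ 0.001  0.001 -0.003]
```

Emit:
jog_arm(
  moves=[
    [-0.2,0.001,-0.001,0.02,0,0,0],
    [-0.2,0.001,-0.001,0.045,0,0,0],
    [-0.2,0.001,-0.001,0.065,0,0,0],
    [-0.2,0.001,-0.001,0.08,0,0,0],
    [-0.2,0.001,-0.001,0.09,0,0,0],
    [-0.2,0.001,-0.001,0.097,0,0,0],
    [-0.2,0.001,-0.001,0.101,0,0,0],
    [-0.2,0.001,-0.001,0.101,0,0,0],
    [-0.2,0.001,-0.001,0.101,0,0,0],
    [-0.2,0.001,-0.001,0.101,0,0,0],
  ],
)

```text
time_s: 7.9
tcp_pos: [0.4513, 0.0968, 0.0076]
ee_rot: [[0.638, -0.77, 0.001], [-0.77, -0.638, 0.001], [0.0, -0.001, -1.0]]
wrist_force: [-0.1, 0.4, -0.1]
gripper_width: 0.602
```

Emit:
jog_arm(
  moves=[
    [1,0,0,0,0,0,0],
    [1,0,0,0,0,0,0],
    [1,0,0,0,0,0,0],
    [1,0,0,0,0,0,0],
    [1,0,0,0,0,0,0],
    [1,0,0,0,0,0,0],
    [1,0,0,-0.01,0,0,0],
    [1,0,0,-0.025,0,0,0],
    [1,0,0,-0.045,0,0,0],
    [1,0,0,-0.07,0,0,0],
  ],
)

```text
time_s: 8.73
tcp_pos: [0.4494, 0.096, 0.0766]
ee_rot: [[0.638, -0.77, -0.004], [-0.77, -0.638, -0.002], [-0.001, 0.004, -1.0]]
wrist_force: [0.1, 1.0, -0.6]
gripper_width: 0.368
```

Run:
```python
from h import *
from station import *
c=capture("scene")
go(sense(),(.638,.0042,.08),220)
```

```text
tcp [0.453  0.0977 0.0818] yaw -140.26 w 0.369 t 8.7833 J [ 32.  16. -33.   0. -41.   7.] F [0.9 0.3 3.1]
shift [ 0.1901 -0.0825  0.0028] rot [-0.007 -0.002 -0.005]
```

Emit:
jog_arm(
  moves=[
    [1,0.01,-0.004,-0.002,0,0,0],
    [1,0.03,-0.013,-0.002,0,0,0],
    [1,0.06,-0.026,-0.002,0,0,0],
    [1,0.09,-0.039,-0.002,0,0,0],
    [1,0.12,-0.052,-0.002,0,0,0],
    [1,0.148,-0.064,-0.002,0,0,0],
    [1,0.17,-0.074,-0.002,0,0,0],
    [1,0.185,-0.08,-0.002,0,0,0],
    [1,0.191,-0.082,-0.002,0,0,0],
    [1,0.191,-0.082,-0.002,0,0,0],
  ],
)

```text
time_s: 9.62
tcp_pos: [0.636, 0.0006, 0.0773]
ee_rot: [[0.637, -0.771, -0.002], [-0.771, -0.637, -0.0], [-0.001, 0.002, -1.0]]
wrist_force: [0.2, -0.0, -0.7]
gripper_width: 0.368
```

Run:
```python
from h import *
from station import *
import cv2
c=capture("scene");pickle.dump(c,open("s6.pkl","wb"));cv2.imwrite("pics/s6.png",cv2.resize(c["frame"][120:260,220:380,::-1],None,fx=4,fy=4,interpolation=2))
go(sense(),(.6385,.0035,.029),220)
```

```text
tcp [0.635  0.0013 0.0776] yaw -140.43 w 0.37 t 9.6667 J [ 15.  30.  -8.  -0. -51.  25.] F [-0.3  0.  -0.7]
shift [ 0.0006 -0.0042  0.0486] rot [ 0.002  0.002 -0.007]
```

View pics/s6.png

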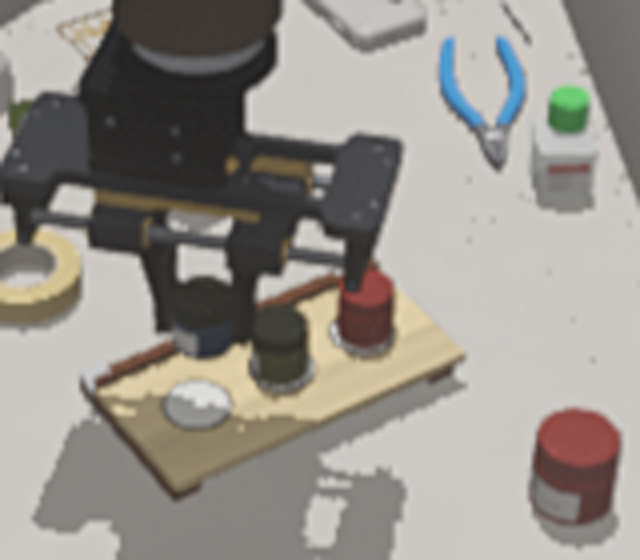

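Run:
```python
from h import *
c=pickle.load(open("s6.pkl","rb"))
S=lambda u,v:(220+(u+.5)/4-.5,120+(v+.5)/4-.5)
print(at(c,*S(205,294),.104),at(c,*S(197,406),.022),at(c,*S(280,323),.056),at(c,*S(366,287),.056))
```

```text
[ 0.6324 -0.      0.104 ] [0.6371 0.0037 0.022 ] [ 0.6334 -0.0504  0.056 ] [ 0.628  -0.1068  0.056 ]
```

Emit:
jog_arm(
  moves=[
    [1,0.0005,-0.005,0.008,0,0,0],
    [1,0.0005,-0.005,0.018,0,0,0],
    [1,0.0005,-0.005,0.027,0,0,0],
    [1,0.0005,-0.005,0.034,0,0,0],
    [1,0.0005,-0.005,0.04,0,0,0],
    [1,0.0005,-0.005,0.044,0,0,0],
    [1,0.0005,-0.005,0.047,0,0,0],
    [1,0.0005,-0.005,0.048,0,0,0],
    [1,0.0005,-0.005,0.048,0,0,0],
    [1,0.0005,-0.005,0.048,0,0,0],
  ],
)

```text
time_s: 10.5
tcp_pos: [0.6401, 0.0048, 0.0314]
ee_rot: [[0.638, -0.77, 0.001], [-0.77, -0.638, 0.0], [0.0, -0.001, -1.0]]
wrist_force: [-0.1, 0.5, 0.5]
gripper_width: 0.368
```

Run:
```python
from h import *
from station import *
import cv2
c=capture("scene");cv2.imwrite("pics/s7.png",cv2.resize(c["frame"][140:260,240:380,::-1],None,fx=4.5,fy=4.5,interpolation=2))
go(sense(),(.6385,.0035,.029),220)
```

```text
tcp [0.6402 0.0048 0.0315] yaw -140.35 w 0.371 t 10.55 J [ 15.  34. -10.   0. -46.  25.] F [-0.7 -0.4 -0.7]
shift [-0.0001  0.0021  0.0025] rot [-0.001 -0.    -0.006]
```

View pics/s7.png

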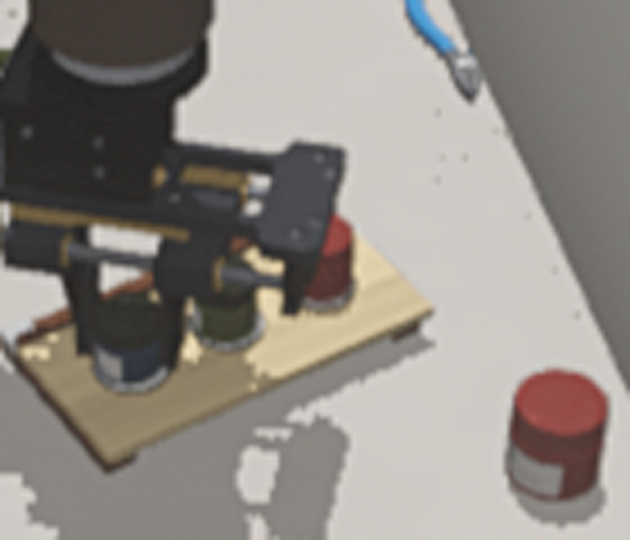

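Emit:
jog_arm(
  moves=[
    [1,0,0.001,0.0015,0,0,0],
    [1,0,0.001,0.002,0,0,0],
    [1,0,0.001,0.002,0,0,0],
    [0.1,0,0.001,0.002,0,0,0],
    [0,0,0.001,0.002,0,0,0],
    [0,0,0.001,0.002,0,0,0],
    [0,0,0.001,0.002,0,0,0],
    [0,0,0.001,-0.01,0,0,0],
    [0,0,0.001,-0.03,0,0,0],
    [0,0,0.001,-0.06,0,0,0],
  ],
)

```text
time_s: 11.38
tcp_pos: [0.6373, 0.0038, 0.0898]
ee_rot: [[0.638, -0.77, -0.006], [-0.77, -0.638, -0.001], [-0.003, 0.005, -1.0]]
wrist_force: [0.3, 0.6, 0.3]
gripper_width: 0.5
```

Run:
```python
from h import *
from station import *
import cv2
c=capture("scene");pickle.dump(c,open("s8.pkl","wb"));cv2.imwrite("pics/s8.png",cv2.resize(c["frame"][140:260,240:380,::-1],None,fx=4.5,fy=4.5,interpolation=2))
go(sense(),(.422,.198,.12),276.2)
```

```text
tcp [0.6426 0.0042 0.0987] yaw -140.24 w 0.496 t 11.4333 J [ 15.  29.  -7.   0. -53.  25.] F [0.8 0.4 4.8]
shift [-0.2899  0.0455 -0.0234] rot [-0.004 -0.009 -0.985]
```

View pics/s8.png

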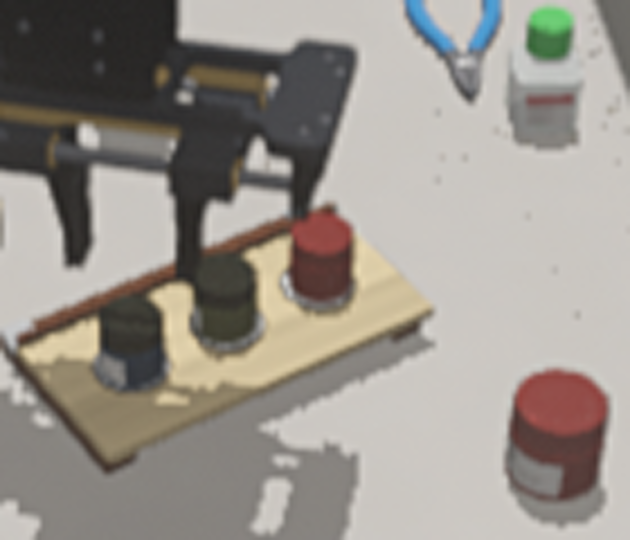

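All three pots stand centred on their circles. Now to the wedge.

Emit:
jog_arm(
  moves=[
    [0,-0.01,0,-0.015,0,0,0],
    [0,-0.04,0.005,-0.023,0,0,-0.11],
    [-0.4,-0.075,0.012,-0.023,0,0,-0.22],
    [-0.4,-0.11,0.018,-0.023,0,0,-0.34],
    [-0.4,-0.147,0.023,-0.023,0,0,-0.46],
    [-0.4,-0.184,0.03,-0.023,0,0,-0.58],
    [-0.4,-0.22,0.036,-0.023,0,0,-0.7],
    [-0.4,-0.255,0.042,-0.023,0,0,-0.81],
    [-0.4,-0.28,0.045,-0.023,0,0,-0.91],
    [-0.4,-0.29,0.0455,-0.023,0,0,-0.985],
  ],
)

```text
time_s: 12.27
tcp_pos: [0.4171, 0.2, 0.1153]
ee_rot: [[0.994, 0.114, 0.001], [0.114, -0.994, 0.001], [0.001, -0.001, -1.0]]
wrist_force: [-0.1, -0.8, 0.1]
gripper_width: 0.699
```

Run:
```python
from h import *
from station import *
import cv2
c=capture("scene");cv2.imwrite("pics/s9.png",cv2.resize(c["frame"][220:400,180:360,::-1],None,fx=3.3,fy=3.3,interpolation=2))
go(sense(),(.422,.198,.005),276.2)
```

```text
tcp [0.4174 0.2005 0.1153] yaw -83.32 w 0.698 t 12.3167 J [ 46.  13. -30.  -0. -47.  51.] F [-0.8  0.8  0.1]
shift [0.0041 0.0032 0.1103] rot [-0.002 -0.002  0.008]
```

View pics/s9.png

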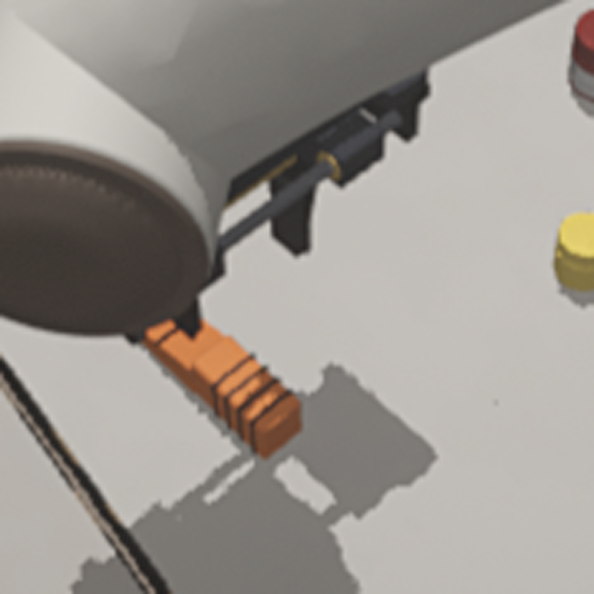

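Emit:
jog_arm(
  moves=[
    [-0.4,0.002,0.003,0.02,0,0,0.006],
    [-0.4,0.002,0.003,0.045,0,0,0.006],
    [-0.4,0.002,0.003,0.065,0,0,0.006],
    [-0.4,0.002,0.003,0.082,0,0,0.006],
    [-0.4,0.002,0.003,0.094,0,0,0.006],
    [-0.4,0.002,0.003,0.102,0,0,0.006],
    [-0.4,0.002,0.003,0.107,0,0,0.006],
    [-0.4,0.002,0.003,0.109,0,0,0.006],
    [-0.4,0.002,0.003,0.11,0,0,0.006],
    [-0.4,0.002,0.003,0.11,0,0,0.006],
  ],
)

```text
time_s: 13.15
tcp_pos: [0.4218, 0.1959, 0.0045]
ee_rot: [[0.995, 0.1, 0.001], [0.1, -0.995, 0.001], [0.001, -0.001, -1.0]]
wrist_force: [0.1, 0.2, -0.1]
gripper_width: 0.702
```

Run:
```python
from h import *
from station import *
go(sense(),(.422,.198,.005),276.2)
```

```text
tcp [0.4218 0.1959 0.0045] yaw -84.27 w 0.702 t 13.15 J [ 45.  24. -37.   0. -30.  51.] F [ 0.1  0.2 -0.1]
shift [ 0.0004 -0.0021 -0.0004] rot [-0.001 -0.001 -0.008]
```

Emit:
jog_arm(
  moves=[
    [-0.4,0,-0.002,0,0,0,-0.008],
    [0.2,0,-0.002,0,0,0,-0.008],
    [1,0,-0.002,0,0,0,-0.008],
    [1,0,-0.002,0,0,0,-0.008],
    [1,0,-0.002,0,0,0,-0.008],
    [1,0,-0.002,0,0,0,-0.008],
    [1,0,-0.002,0,0,0,-0.008],
    [1,0,-0.002,0,0,0,-0.008],
    [1,0,-0.002,0,0,0,-0.008],
    [1,0,-0.002,0,0,0,-0.008],
  ],
)

```text
time_s: 13.98
tcp_pos: [0.4213, 0.1977, 0.0041]
ee_rot: [[0.994, 0.108, 0.0], [0.108, -0.994, 0.0], [0.0, -0.0, -1.0]]
wrist_force: [-0.4, 0.2, 0.5]
gripper_width: 0.315
```

Run:
```python
from h import *
from station import *
import cv2
c=capture("scene");cv2.imwrite("pics/s10.png",cv2.resize(c["frame"][220:400,180:360,::-1],None,fx=3.3,fy=3.3,interpolation=2))
c=capture("top");pickle.dump(c,open("t10.pkl","wb"));cv2.imwrite("pics/t10.png",cv2.resize(c["frame"][160:310,150:350,::-1],None,fx=4,fy=4,interpolation=2))
# lined up: origin 140mm before edge, stand frame
o=np.array([.5887,-.0468]);ps=np.radians(-4.6);x=np.array([np.cos(ps),np.sin(ps)])
for d in(.16,.12,.0525):
    p=o-d*x;go(sense(),(p[0],p[1],.007),265.4);print(d,p)
```

```text
tcp [0.4212 0.1977 0.0041] yaw -83.79 w 0.32 t 14.0833 J [ 45.  24. -37.   0. -30.  51.] F [-0.1  0.1  0.6]
shift [-0.0171  0.2312 -0.0029] rot [-0.    -0.     0.189]
0.16 [ 0.42921538 -0.03396817]
tcp [0.4212 0.1977 0.0041] yaw -83.79 w 0.32 t 14.0833 J [ 45.  24. -37.   0. -30.  51.] F [-0.1  0.1  0.6]
shift [ 0.0222  0.2387 -0.0029] rot [-0.    -0.     0.189]
0.12 [ 0.46908653 -0.03717613]
tcp [0.4212 0.1977 0.0041] yaw -83.79 w 0.32 t 14.0833 J [ 45.  24. -37.   0. -30.  51.] F [-0.1  0.1  0.6]
shift [ 0.0885  0.2513 -0.0029] rot [-0.    -0.     0.189]
0.0525 [ 0.53636911 -0.04258956]
```

View pics/s10.png

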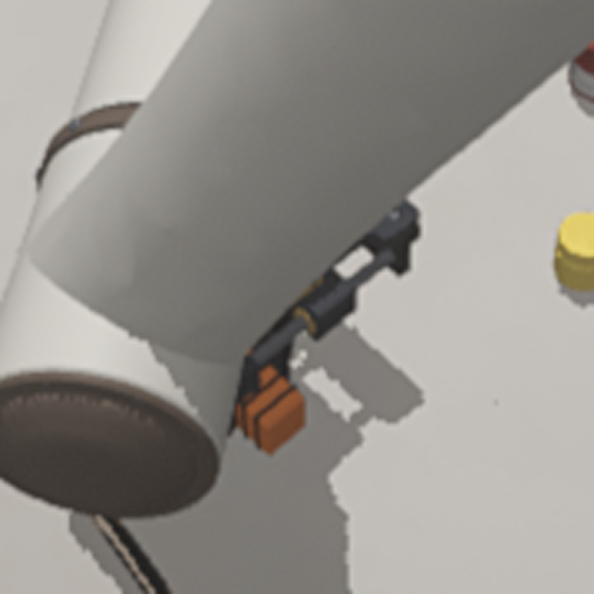

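View pics/t10.png

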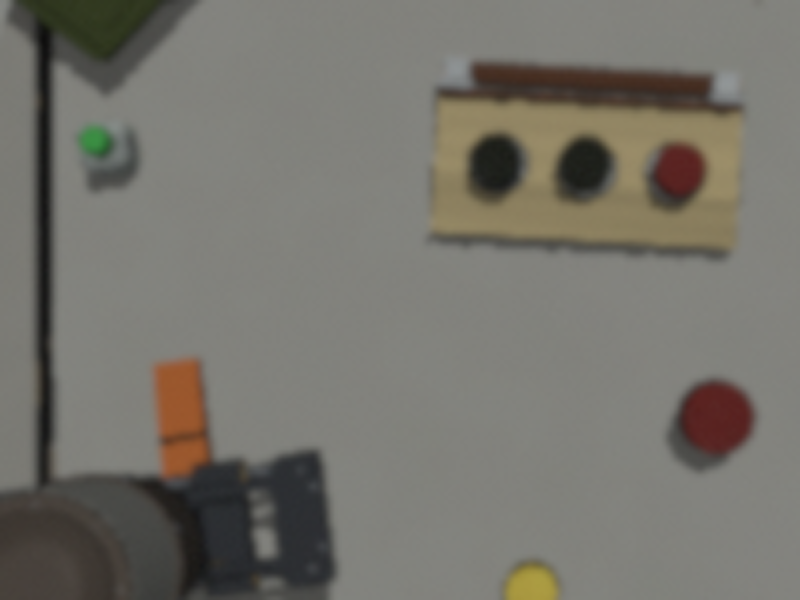

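Run:
```python
from h import *
c=pickle.load(open("t10.pkl","rb"))
S=lambda u,v:(150+(u+.5)/4-.5,160+(v+.5)/4-.5)
for n,p,z in[("tip",(178,362),.008),("line",(185,437),.0175),("B",(498,163),.056),("G",(587,165),.056),("R",(680,168),.056),("FL",(431,238),.022),("FR",(729,252),.022)]:print(n,at(c,*S(*p),z))
```

```text
tip [0.5211 0.2071 0.008 ]
line [0.475  0.2013 0.0175]
B [0.6346 0.0039 0.056 ]
G [ 0.632  -0.0496  0.056 ]
R [ 0.6286 -0.1054  0.056 ]
FL [0.5931 0.0474 0.022 ]
FR [ 0.5795 -0.1362  0.022 ]
```

Emit:
jog_arm(
  moves=[
    [1,0,0.004,-0.003,0,0,0],
    [1,0.002,0.02,-0.003,0,0,0.015],
    [1,0.005,0.05,-0.003,0,0,0.04],
    [1,0.008,0.085,-0.003,0,0,0.07],
    [1,0.011,0.12,-0.003,0,0,0.095],
    [1,0.014,0.155,-0.003,0,0,0.12],
    [1,0.017,0.19,-0.003,0,0,0.15],
    [1,0.02,0.22,-0.003,0,0,0.175],
    [1,0.022,0.235,-0.003,0,0,0.189],
    [1,0.022,0.239,-0.003,0,0,0.189],
  ],
)

```text
time_s: 14.92
tcp_pos: [0.4685, -0.0403, 0.0069]
ee_rot: [[0.996, -0.085, -0.001], [-0.085, -0.996, -0.0], [-0.001, 0.0, -1.0]]
wrist_force: [0.9, 0.1, -1.2]
gripper_width: 0.32
```

Run:
```python
from h import *
from station import *
import cv2
c=capture("scene");pickle.dump(c,open("s11.pkl","wb"));cv2.imwrite("pics/s11.png",cv2.resize(c["frame"][170:320,220:380,::-1],None,fx=4,fy=4,interpolation=2))
c=capture("top");pickle.dump(c,open("t11.pkl","wb"));cv2.imwrite("pics/t11.png",cv2.resize(c["frame"][160:310,200:380,::-1],None,fx=4,fy=4,interpolation=2))
go(sense(),(.469,-.0372,.004),265.4)
```

```text
tcp [ 0.4683 -0.0386  0.0069] yaw -94.75 w 0.321 t 15.0167 J [ 15.  24. -36.  -0. -30.  70.] F [ 0.3 -0.3 -1.8]
shift [ 0.0006 -0.0015  0.0029] rot [ 0.     0.001 -0.003]
```

View pics/s11.png

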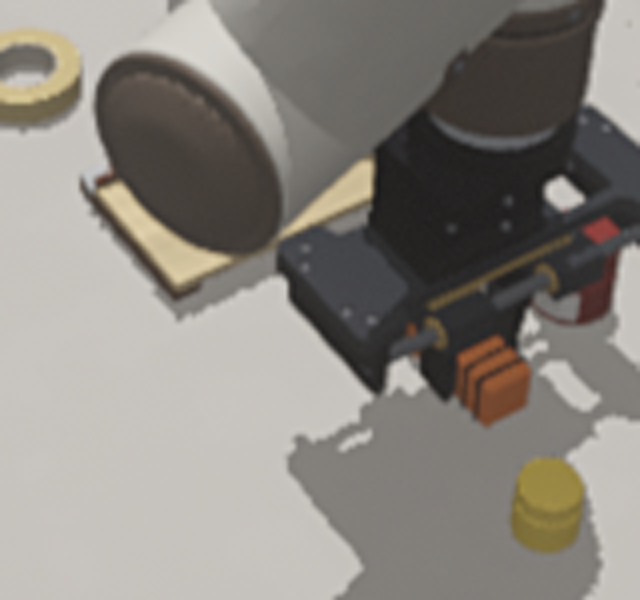

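View pics/t11.png

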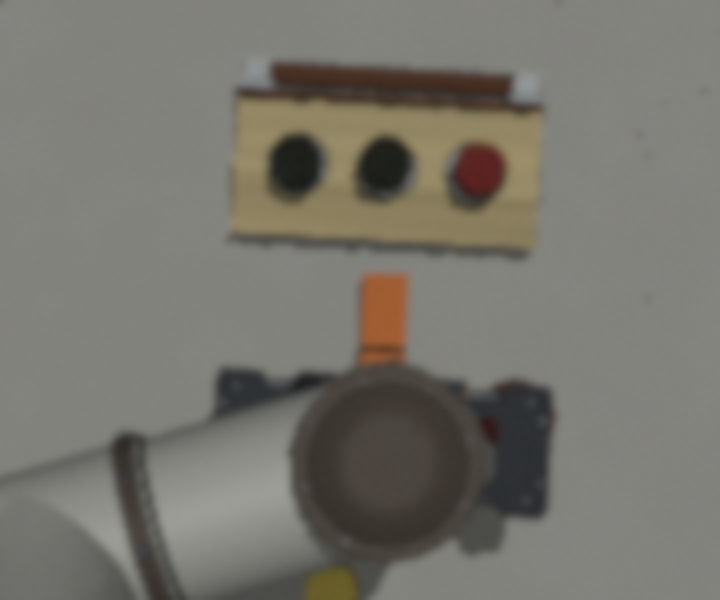

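Run:
```python
from h import *
t=pickle.load(open("top0.pkl","rb"));s=pickle.load(open("scene0.pkl","rb"))
T=lambda u,v:(170+(u+.5)/4-.5,160+(v+.5)/3.75-.5)
S=lambda u,v:(200+(u+.5)/3-.5,170+(v+.5)/3-.5)
print("bigred",tri(ray(t,*T(636,391)),ray(s,*S(493,180))))
c=pickle.load(open("t11.pkl","rb"))
Q=lambda u,v:(200+(u+.5)/4-.5,160+(v+.5)/4-.5)
for n,p,z in[("tip",(386,275),.010),("line",(382,349),.0205),("FL",(230,238),.022),("FR",(528,252),.022),("FM",(383,246),.022)]:print(n,at(c,*Q(*p),z))
```

```text
bigred [ 0.4781 -0.1238  0.0447]
tip [ 0.5683 -0.0478  0.01  ]
line [ 0.5223 -0.0439  0.0205]
FL [0.5931 0.048  0.022 ]
FR [ 0.5795 -0.1356  0.022 ]
FM [ 0.5856 -0.0463  0.022 ]
```

Emit:
jog_arm(
  moves=[
    [1,0,0,0.002,0,0,0],
    [1,0,0,0.003,0,0,0],
    [1,0,0,0.003,0,0,0],
    [1,0.004,0,0.003,0,0,0],
    [1,0.01,0,0.003,0,0,0],
    [1,0.017,0,0.003,0,0,0],
    [1,0.024,0,0.003,0,0,0],
    [1,0.031,0,0.003,0,0,0],
    [1,0.037,0,0.003,0,0,0],
    [1,0.042,0,0.003,0,0,0],
  ],
)

```text
time_s: 15.85
tcp_pos: [0.5087, -0.0411, 0.0041]
ee_rot: [[0.997, -0.081, -0.006], [-0.081, -0.997, -0.001], [-0.006, 0.001, -1.0]]
wrist_force: [-7.2, 1.3, 10.1]
gripper_width: 0.32
```

Run:
```python
from h import *
from station import *
import cv2
c=capture("top");cv2.imwrite("pics/t12.png",cv2.resize(c["frame"][160:310,200:380,::-1],None,fx=4,fy=4,interpolation=2))
go(sense(),(.5355,-.0425,.004),265.4)
```

```text
tcp [ 0.5107 -0.041   0.0042] yaw -94.61 w 0.317 t 15.9 J [ 14.  27. -30.  -0. -33.  72.] F [ 0.3 -0.5 -0. ]
shift [ 0.0248 -0.0005  0.0001] rot [ 0.001  0.002 -0.   ]
```

View pics/t12.png

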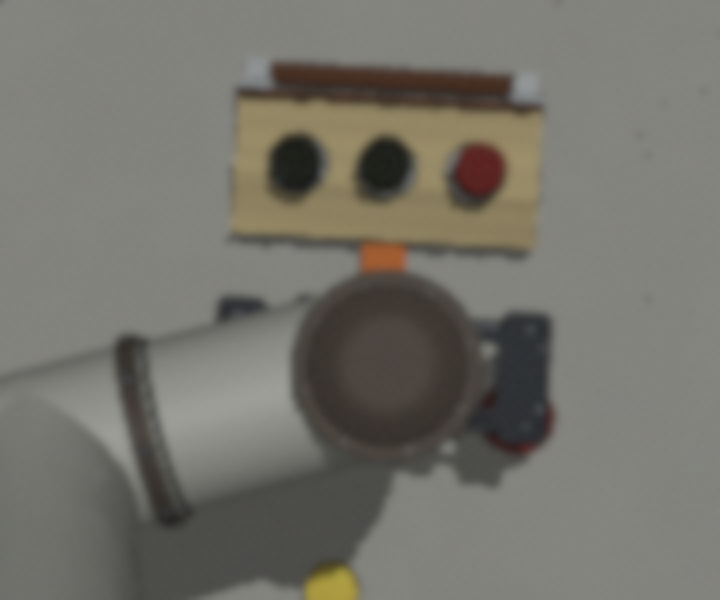

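The tip is about 22 mm under the middle of the edge, with no contact yet. Advance slowly to the line.

Emit:
jog_arm(
  moves=[
    [1,0.003,0,0,0,0,0],
    [1,0.006,0,0,0,0,0],
    [1,0.009,0,0,0,0,0],
    [1,0.012,0,0,0,0,0],
    [1,0.015,0,0,0,0,0],
    [1,0.018,0,0,0,0,0],
    [1,0.021,0,0,0,0,0],
    [1,0.0235,0,0,0,0,0],
    [1,0.0235,0,0,0,0,0],
    [1,0.0235,0,0,0,0,0],
  ],
)

```text
time_s: 16.73
tcp_pos: [0.5241, -0.0439, 0.0038]
ee_rot: [[0.996, -0.082, -0.021], [-0.082, -0.997, -0.002], [-0.021, 0.004, -1.0]]
wrist_force: [-20.8, 4.5, 23.4]
gripper_width: 0.322
```

Run:
```python
from h import *
from station import *
import cv2
c=capture("scene");cv2.imwrite("pics/s13.png",cv2.resize(c["frame"][150:300,220:400,::-1],None,fx=4,fy=4,interpolation=2))
c=capture("top");pickle.dump(c,open("t13.pkl","wb"));cv2.imwrite("pics/t13.png",cv2.resize(c["frame"][160:310,200:380,::-1],None,fx=4,fy=4,interpolation=2))
go(sense(),(.5355,-.0425,.004),265.4)
```

```text
tcp [ 0.5241 -0.0439  0.0038] yaw -94.72 w 0.32 t 16.8333 J [ 13.  28. -27.  -0. -36.  73.] F [-22.    4.7  22. ]
shift [ 0.0113 -0.0023 -0.0005] rot [ 0.004  0.021 -0.002]
```

View pics/s13.png

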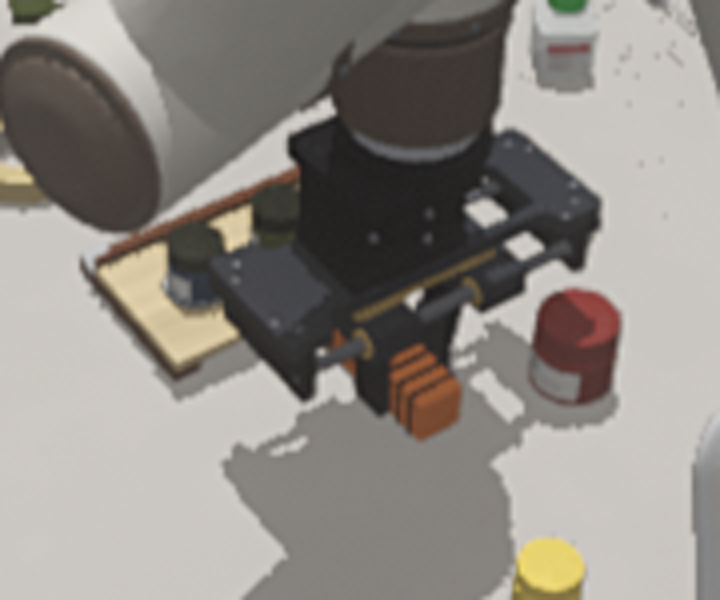

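View pics/t13.png

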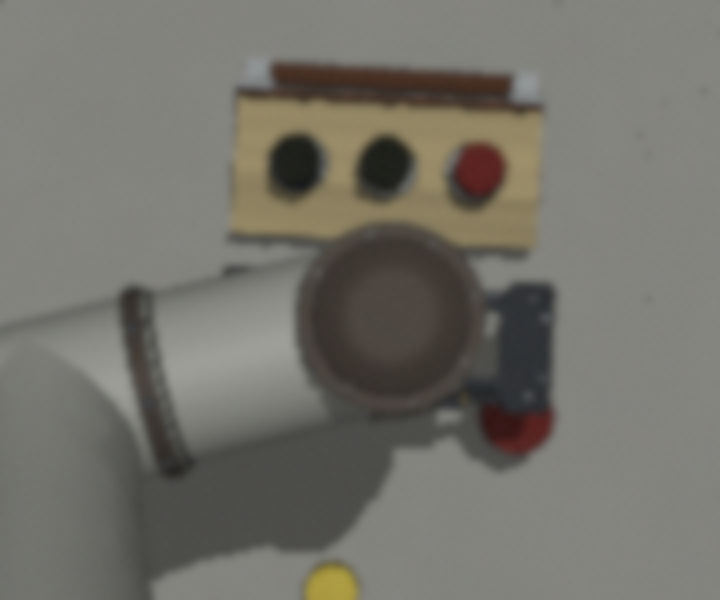

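The wrist force (−22 N back, +22 N up) and the 0.02 rad nose-down pitch show that the wedge's nose is being pressed into the table. Relieve that with a small nose-up turn and about 1.5 mm of lift.

Emit:
jog_arm(
  moves=[
    [1,0,0,-0.0005,0,0.004,0],
    [1,0,0,-0.001,0,0.008,0],
    [1,0,0,-0.0015,0,0.012,0],
    [1,0,0,-0.0015,0,0.015,0],
    [1,0,0,-0.0015,0,0.015,0],
    [1,0,0,-0.0015,0,0.015,0],
    [1,0,0,-0.0015,0,0.015,0],
    [1,0,0,-0.0015,0,0.015,0],
    [1,0,0,-0.0015,0,0.015,0],
    [1,0,0,-0.0015,0,0.015,0],
  ],
)

```text
time_s: 17.67
tcp_pos: [0.5297, -0.0436, 0.0039]
ee_rot: [[0.997, -0.082, 0.005], [-0.082, -0.997, -0.003], [0.005, 0.002, -1.0]]
wrist_force: [-6.5, 0.9, 0.3]
gripper_width: 0.318
```

Run:
```python
from h import *
from station import *
go(sense(),(.5345,-.0425,.004),265.4)
```

```text
tcp [ 0.5297 -0.0436  0.0039] yaw -94.69 w 0.318 t 17.6667 J [ 13.  28. -28.   0. -34.  72.] F [-6.5  0.9  0.3]
shift [ 0.0047 -0.0014 -0.0001] rot [ 0.002 -0.005 -0.001]
```

Emit:
jog_arm(
  moves=[
    [1,0.001,0,0,0,0.001,0],
    [1,0.002,0,-0.0002,0,0.002,0],
    [1,0.003,0,-0.0003,0,0.003,0],
    [1,0.004,0,-0.0003,0,0.004,0],
    [1,0.005,0,-0.0003,0,0.004,0],
    [1,0.005,0,-0.0003,0,0.004,0],
    [1,0.005,0,-0.0003,0,0.004,0],
    [1,0.005,0,-0.0003,0,0.004,0],
    [1,0.005,0,-0.0003,0,0.004,0],
    [1,0.005,0,-0.0003,0,0.004,0],
  ],
)

```text
time_s: 18.5
tcp_pos: [0.5391, -0.0433, 0.0059]
ee_rot: [[0.997, -0.081, 0.019], [-0.081, -0.997, -0.001], [0.019, -0.0, -1.0]]
wrist_force: [-3.5, -0.9, -4.6]
gripper_width: 0.32
```

Run:
```python
from h import *
from station import *
import cv2
c=capture("scene");pickle.dump(c,open("s14.pkl","wb"));a=c["frame"][150:270,230:390,::-1]
b=pickle.load(open("s8.pkl","rb"))["frame"][150:270,230:390,::-1]
cv2.imwrite("pics/s14.png",cv2.resize(np.vstack([b,a]),None,fx=2.5*1.6,fy=2.5,interpolation=2)[:600]);
cv2.imwrite("pics/s14a.png",cv2.resize(a,None,fx=5,fy=5,interpolation=2));cv2.imwrite("pics/s14b.png",cv2.resize(b,None,fx=5,fy=5,interpolation=2))
c=capture("top");pickle.dump(c,open("t14.pkl","wb"));cv2.imwrite("pics/t14.png",cv2.resize(c["frame"][160:310,200:380,::-1],None,fx=4,fy=4,interpolation=2))
go(sense(),(.5345,-.0425,.004),265.4)
```

```text
tcp [ 0.5391 -0.0434  0.006 ] yaw -94.64 w 0.32 t 18.6 J [ 13.  28. -27.   1. -34.  72.] F [-4.1  0.4 -3.7]
shift [-0.0047 -0.0005  0.0019] rot [-0.    -0.019 -0.001]
```

View pics/s14a.png

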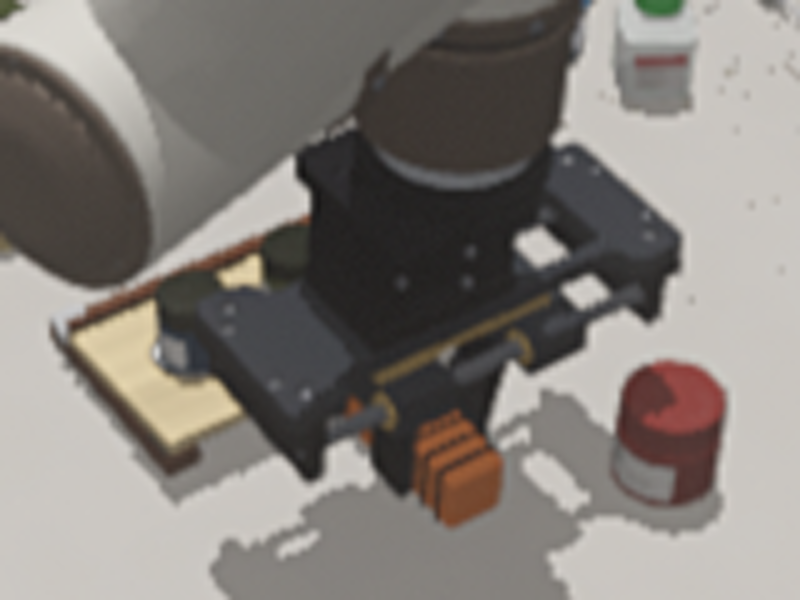

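View pics/t14.png

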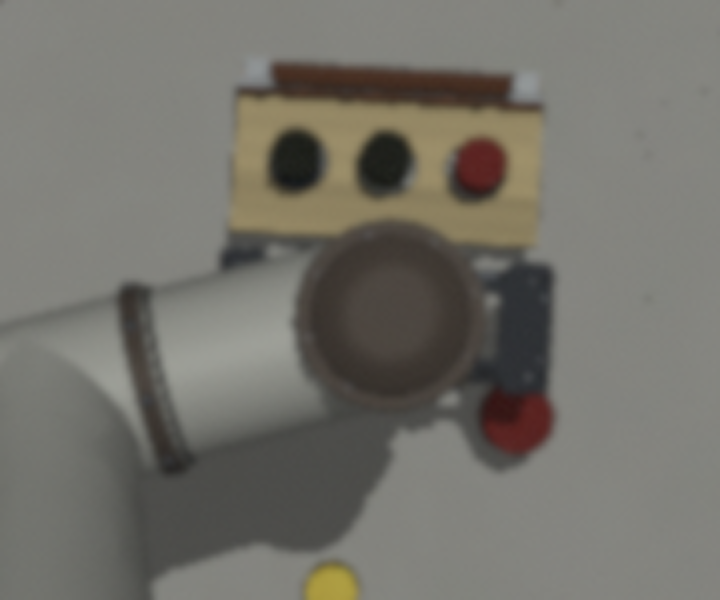

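View pics/s14b.png

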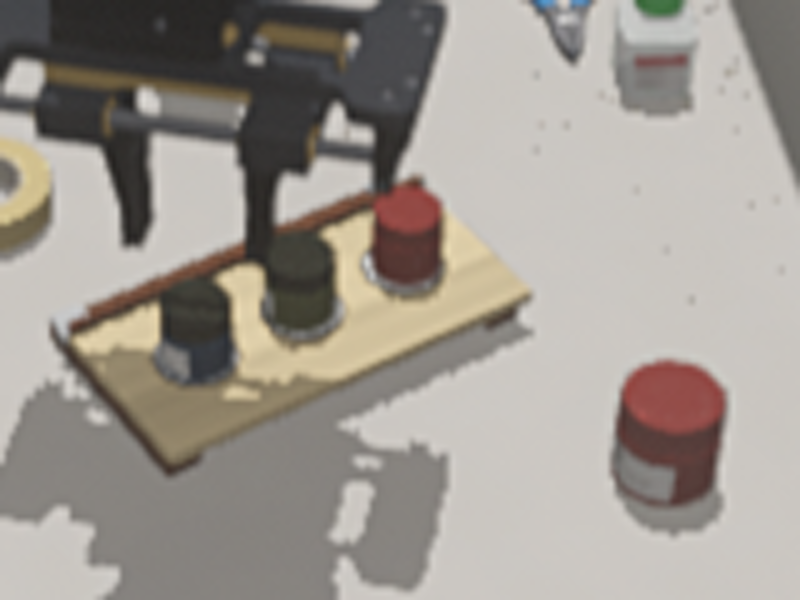

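The edge is up about 5–7 mm and the wedge is slightly nose-up and off the table, so I've overshot. Back off and lower.

Emit:
jog_arm(
  moves=[
    [1,-0.001,0,0.0002,0,-0.002,0],
    [1,-0.002,0,0.0004,0,-0.004,0],
    [1,-0.003,0,0.0007,0,-0.006,0],
    [1,-0.004,0,0.001,0,-0.009,0],
    [1,-0.005,0,0.0013,0,-0.012,0],
    [1,-0.005,0,0.0015,0,-0.013,0],
    [1,-0.005,0,0.0015,0,-0.013,0],
    [1,-0.005,0,0.0015,0,-0.013,0],
    [1,-0.005,0,0.0015,0,-0.013,0],
    [1,-0.005,0,0.0015,0,-0.013,0],
  ],
)

```text
time_s: 19.43
tcp_pos: [0.5343, -0.0428, 0.0043]
ee_rot: [[0.997, -0.081, 0.006], [-0.081, -0.997, -0.0], [0.006, -0.0, -1.0]]
wrist_force: [0.7, 0.7, -4.4]
gripper_width: 0.321
```

Run:
```python
from h import *
from station import *
import cv2
c=capture("scene");pickle.dump(c,open("s15.pkl","wb"))
go(sense(),(.5345,-.0425,.004),265.4)
ims=[pickle.load(open(f,"rb"))["frame"][225:255,235:295,::-1] for f in("s8.pkl","s14.pkl","s15.pkl")]
cv2.imwrite("pics/cmp.png",cv2.resize(np.vstack(ims),None,fx=6,fy=6,interpolation=2))
```

```text
tcp [ 0.5342 -0.0428  0.0043] yaw -94.62 w 0.32 t 19.4833 J [ 13.  28. -27.   0. -34.  72.] F [ 0.8  1.7 -4. ]
shift [ 0.0003 -0.0003  0.0003] rot [-0.    -0.006 -0.   ]
```

View pics/cmp.png

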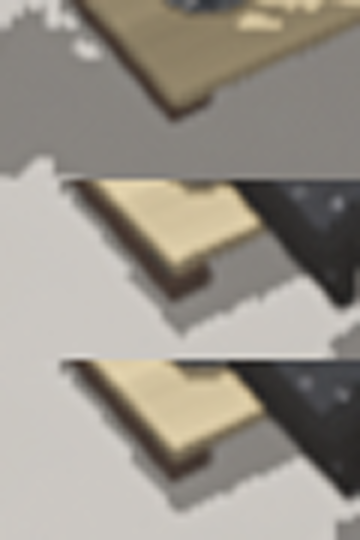

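Emit:
jog_arm(
  moves=[
    [1,0,0,0,0,0,0],
    [1,0,0,0,0,0,0],
    [1,0,0,0,0,0,0],
    [1,0,0,0,0,0,0],
    [1,0,0,0,0,0,0],
    [1,0,0,0,0,0,0],
    [1,0,0,0,0,0,0],
    [1,0,0,0,0,0,0],
    [1,0,0,0,0,0,0],
    [1,0,0,0,0,0,0],
  ],
)

```text
time_s: 20.32
tcp_pos: [0.534, -0.0429, 0.0043]
ee_rot: [[0.997, -0.081, 0.006], [-0.081, -0.997, -0.001], [0.006, 0.0, -1.0]]
wrist_force: [1.0, 1.3, -3.6]
gripper_width: 0.319
```

Run:
```python
from h import *
from station import *
import cv2
c=capture("top");cv2.imwrite("pics/t16.png",cv2.resize(c["frame"][160:310,200:380,::-1],None,fx=4,fy=4,interpolation=2))
go(sense(),(.5345,-.0425,.004),265.4)
b=pickle.load(open("s8.pkl","rb"));d=capture("scene")
# patch shift of blue-pot label / shelf corner between s8 and now
g=[cv2.cvtColor(x["frame"],cv2.COLOR_RGB2GRAY) for x in(b,d)]
for n,(r0,r1,c0,c1) in{"corner":(232,246,258,274),"pot":(205,228,258,270),"hinge":(208,220,238,248)}.items():
    t=cv2.resize(g[0][r0:r1,c0:c1],None,fx=4,fy=4,interpolation=2);s=cv2.resize(g[1][r0-5:r1+5,c0-5:c1+5],None,fx=4,fy=4,interpolation=2)
    _,v,_,l=cv2.minMaxLoc(cv2.matchTemplate(s,t,cv2.TM_CCOEFF_NORMED));print(n,round(v,2),l[0]/4-5,l[1]/4-5)
p=np.array([.5931,.048,.022]);print("px/mm",np.subtract(proj(d,p+[0,0,.004]),proj(d,p)))
```

```text
tcp [ 0.5341 -0.043   0.0043] yaw -94.64 w 0.323 t 20.3667 J [ 13.  28. -27.   0. -34.  72.] F [ 1.1  1.4 -3.7]
shift [ 0.0004 -0.0005  0.0003] rot [ 0.    -0.006 -0.001]
corner 0.81 -0.25 -0.5
pot 0.89 -0.25 -0.5
hinge 0.97 0.0 0.0
px/mm [-0.0507227  -1.32363239]
```

View pics/t16.png

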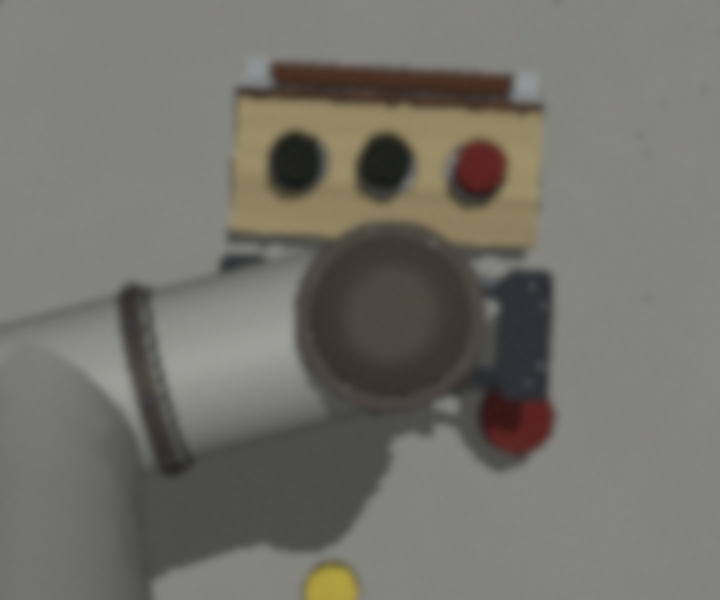

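Run:
```python
from h import *
from station import *
import cv2
d=capture("scene")
for n,x in(("0",pickle.load(open("scene0.pkl","rb"))),("14",pickle.load(open("s14.pkl","rb"))),("now",d)):
    f=x["frame"].astype(float); ye=f[:,:,0]-f[:,:,2]
    out=[]
    for col in range(262,277,2):
        p=ye[222:250,col]; p=np.interp(np.arange(0,28,.05),np.arange(28),p)
        top=p[:80].mean() ; th=30*top/60 if top>0 else 20
        i=np.where(p>top*.55)[0]; out.append(round(222+i[-1]*.05,2) if len(i) else None)
    print(n,out, ye[224:248:2,270].round())
```

```text
0 [np.float64(248.3), np.float64(249.95), np.float64(249.95), np.float64(249.95), np.float64(249.95), np.float64(249.95), np.float64(249.95), np.float64(237.5)] [ 4.  2. 52. 49. 49. 50. 51. 43. 16.  8.  6.  7.]
14 [np.float64(242.2), np.float64(244.9), np.float64(249.95), np.float64(249.95), np.float64(249.95), np.float64(237.45), np.float64(249.95), np.float64(249.95)] [-1. 43. 53. 52. 52. 53. 38. 11. 10.  9.  7.  7.]
now [np.float64(242.7), np.float64(249.95), np.float64(249.95), np.float64(249.95), np.float64(249.95), np.float64(249.95), np.float64(249.95), np.float64(249.95)] [-10.  26.  50.  51.  51.  52.  52.  31.  10.   9.   7.   7.]
```

Run:
```python
from h import *
from station import *
d=capture("scene");P=[]
for x in(pickle.load(open("scene0.pkl","rb")),pickle.load(open("s14.pkl","rb")),d):
    f=x["frame"].astype(float); ye=f[:,:,0]-f[:,:,2];o=[]
    for col in range(266,275):
        p=np.interp(np.arange(230,246,.02),np.arange(230,246),ye[230:246,col]);o.append(230+.02*np.where(p>30)[0][-1])
    P.append(o)
P=np.array(P);print(P.round(1));print(((P[0]-P)/.331).round(1),((P[0]-P)/.331).mean(1))
```

```text
[[240.8 240.  239.9 239.2 238.8 238.2 237.8 237.5 236.9]
 [239.2 239.1 238.2 237.1 236.6 236.2 235.7 235.3 235. ]
 [240.1 239.5 239.1 238.7 238.1 237.4 237.  236.5 236.2]]
[[0.  0.  0.  0.  0.  0.  0.  0.  0. ]
 [4.8 2.6 5.3 6.4 6.6 6.2 6.6 6.5 5.7]
 [2.1 1.5 2.4 1.7 2.1 2.4 2.6 3.1 2.1]] [0.         5.62604901 2.20208124]
```

Image edge comparison gives a lift of about 2.2 mm, which is inside the band. I'll nudge forward 3 mm to centre it.

Emit:
jog_arm(
  moves=[
    [1,0.001,0,0,0,0,0],
    [1,0.002,0,0,0,0.001,0],
    [1,0.003,0,0,0,0.002,0],
    [1,0.004,0,0,0,0.002,0],
    [1,0.004,0,0,0,0.002,0],
    [1,0.004,0,0,0,0.002,0],
    [1,0.004,0,0,0,0.002,0],
    [1,0.004,0,0,0,0.002,0],
    [1,0.004,0,0,0,0.002,0],
    [1,0.004,0,0,0,0.002,0],
  ],
)

```text
time_s: 21.35
tcp_pos: [0.5351, -0.0438, 0.0038]
ee_rot: [[0.997, -0.082, 0.002], [-0.082, -0.997, -0.001], [0.002, 0.001, -1.0]]
wrist_force: [-5.8, 2.6, -0.1]
gripper_width: 0.32
```

Run:
```python
from h import *
from station import *
d=capture("scene");P=[]
for x in(pickle.load(open("scene0.pkl","rb")),d):
    f=x["frame"].astype(float); ye=f[:,:,0]-f[:,:,2];o=[]
    for col in range(266,275):
        p=np.interp(np.arange(230,246,.02),np.arange(230,246),ye[230:246,col]);o.append(230+.02*np.where(p>30)[0][-1])
    P.append(o)
P=np.array(P);print(((P[0]-P)/.331).mean(1))
go(sense(),(.5345,-.0425,.004),265.4)
```

```text
[0.         1.81940248]
tcp [ 0.535  -0.0438  0.0038] yaw -94.68 w 0.32 t 21.4 J [ 13.  29. -27.   0. -35.  72.] F [-5.8  1.8  0.6]
shift [-0.0006 -0.0012 -0.0002] rot [ 0.001 -0.002 -0.001]
```

Emit:
jog_arm(
  moves=[
    [1,0.001,0,0,0,0.001,0],
    [1,0.002,0,0,0,0.002,0],
    [1,0.003,0,-0.0001,0,0.003,0],
    [1,0.004,0,-0.0002,0,0.004,0],
    [1,0.005,0,-0.0003,0,0.005,0],
    [1,0.005,0,-0.0003,0,0.005,0],
    [1,0.005,0,-0.0003,0,0.005,0],
    [1,0.005,0,-0.0003,0,0.005,0],
    [1,0.005,0,-0.0003,0,0.005,0],
    [1,0.005,0,-0.0003,0,0.005,0],
  ],
)

```text
time_s: 22.23
tcp_pos: [0.5431, -0.0438, 0.0046]
ee_rot: [[0.997, -0.081, 0.013], [-0.081, -0.997, -0.001], [0.013, 0.0, -1.0]]
wrist_force: [-3.3, -0.8, -3.6]
gripper_width: 0.32
```

Run:
```python
from h import *
from station import *
import cv2
d=capture("scene");P=[];cv2.imwrite("pics/s17.png",cv2.resize(d["frame"][150:270,230:390,::-1],None,fx=5,fy=5,interpolation=2))
for x in(pickle.load(open("scene0.pkl","rb")),d):
    f=x["frame"].astype(float); ye=f[:,:,0]-f[:,:,2];o=[]
    for col in range(266,275):
        p=np.interp(np.arange(230,246,.02),np.arange(230,246),ye[230:246,col]);o.append(230+.02*np.where(p>30)[0][-1])
    P.append(o)
P=np.array(P);print(((P[0]-P)/.331).mean(1))
go(sense(),(.5345,-.0425,.004),265.4)
```

```text
[0.         4.84726418]
tcp [ 0.5432 -0.0437  0.0046] yaw -94.64 w 0.319 t 22.2833 J [ 13.  29. -26.   0. -34.  72.] F [-2.6 -1.7 -3.7]
shift [-0.0087 -0.0005  0.0005] rot [ 0.    -0.013 -0.001]
```

View pics/s17.png

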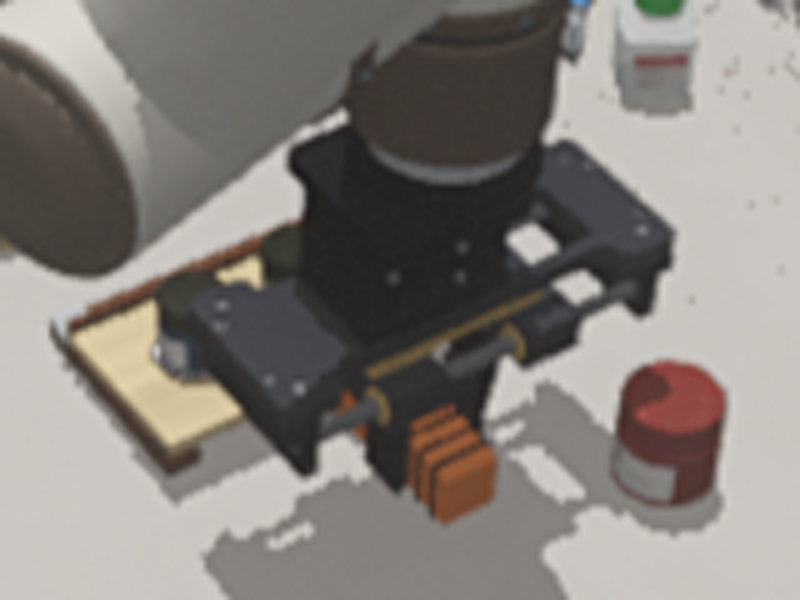

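Emit:
jog_arm(
  moves=[
    [1,-0.001,0,0,0,-0.001,0],
    [1,-0.002,0,0.0001,0,-0.002,0],
    [1,-0.003,0,0.0002,0,-0.003,0],
    [1,-0.004,0,0.0003,0,-0.005,0],
    [1,-0.005,0,0.0003,0,-0.005,0],
    [1,-0.005,0,0.0003,0,-0.005,0],
    [1,-0.005,0,0.0003,0,-0.005,0],
    [1,-0.005,0,0.0003,0,-0.005,0],
    [1,-0.005,0,0.0003,0,-0.005,0],
    [1,-0.005,0,0.0003,0,-0.005,0],
  ],
)

```text
time_s: 23.12
tcp_pos: [0.5383, -0.0431, 0.0043]
ee_rot: [[0.997, -0.08, 0.008], [-0.08, -0.997, -0.001], [0.008, -0.0, -1.0]]
wrist_force: [1.5, 1.4, -4.2]
gripper_width: 0.324
```

Run:
```python
from h import *
from station import *
import cv2
d=capture("scene");P=[]
for x in(pickle.load(open("scene0.pkl","rb")),d):
    f=x["frame"].astype(float); ye=f[:,:,0]-f[:,:,2];o=[]
    for col in range(266,275):
        p=np.interp(np.arange(230,246,.02),np.arange(230,246),ye[230:246,col]);o.append(230+.02*np.where(p>30)[0][-1])
    P.append(o)
P=np.array(P);print(((P[0]-P)/.331).mean(1))
go(sense(),(.5345,-.0425,.004),265.4)
```

```text
[0.         3.35683115]
tcp [ 0.5382 -0.0431  0.0043] yaw -94.62 w 0.321 t 23.1667 J [ 13.  29. -26.   0. -34.  72.] F [ 1.1  0.6 -3.5]
shift [-0.0038 -0.0003  0.0003] rot [-0.    -0.008 -0.   ]
```

Emit:
jog_arm(
  moves=[
    [1,0,0,0,0,0,0],
    [1,0,0,0,0,0,0],
    [1,0,0,0,0,0,0],
    [1,0,0,0,0,0,0],
    [1,0,0,0,0,0,0],
    [1,0,0,0,0,0,0],
    [1,0,0,0,0,0,0],
    [1,0,0,0,0,0,0],
    [1,0,0,0,0,0,0],
    [1,0,0,0,0,0,0],
  ],
)

```text
time_s: 24.0
tcp_pos: [0.5381, -0.0433, 0.0043]
ee_rot: [[0.997, -0.081, 0.008], [-0.081, -0.997, -0.001], [0.008, 0.0, -1.0]]
wrist_force: [1.2, 1.9, -4.9]
gripper_width: 0.318
```

Run:
```python
from h import *
from station import *
import cv2
go(sense(),(.5345,-.0425,.004),265.4)
c=capture("top");cv2.imwrite("pics/t18.png",cv2.resize(c["frame"][160:310,200:380,::-1],None,fx=4,fy=4,interpolation=2))
```

```text
tcp [ 0.5381 -0.0433  0.0043] yaw -94.63 w 0.318 t 24.0 J [ 13.  29. -26.   0. -34.  72.] F [ 1.2  1.9 -4.9]
shift [-0.0036 -0.0005  0.0003] rot [ 0.    -0.008 -0.001]
```

View pics/t18.png

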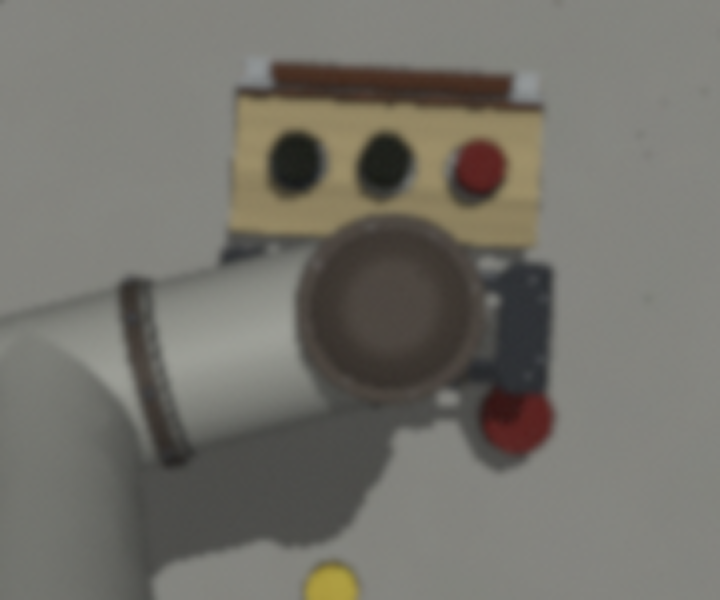

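The three pots are still in their row at (297,162), (385,163) and (480,166), and the wedge is steady under the middle of the edge. Handing in.

```bash
python3 -c "
from station import *
print(finish_job())"
```

```text
the job is handed in; nothing more can be done
None
```

The job is handed in at about 24 s. The red pot is on the right circle and the blue on the left, both released. The gripped orange wedge is under the middle of the shelf's front edge and holds it up. `finish_job()` gives no verdict, so the result rests on my own checks.

**Pots:** the last top view showed all three still in their row. An earlier triangulation, before the shelf was lifted, put them within about 3–4 mm of their circles.

**Shelf lift:** comparing edge positions in the scene images gave about 3.4 mm. Estimating from the wedge's position gave about 4.5 mm. The two disagree by about 1 mm, but both lie inside the 1.2–6.6 mm band. The black line itself was hidden by the gripper, so I couldn't see it reach the edge.

**Wedge:** it was steady in the gripper, with the tool pitched about 0.008 rad nose-up and still almost as low as when it gripped the wedge. The wrist read 4–5 N downward, so the arm carries part of the load. I had no direct reading of the grip force or of contact with the stand.

**Problems on the way:**
- The wedge's nose first pressed into the table, with about 22 N back and 22 N up at the wrist. A small nose-up turn and lift cured it.
- The wedge then jumped forward twice. The first jump raised the edge to an estimated 6–7 mm, about the top of the band but below the 11 mm limit, and I backed off each time.

I never moved near the bottles or the tape roll, but I didn't measure their positions again at the end.

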